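Sort the wash-day finds on the laundry counter

TASK

Sort the things that turned up in the washing: both clothes pegs go in the black tray, the toy car and the toy duck in the tan tray, and the washing tablet in the slate-blue tray. Each must rest flat on the tray's floor, not on top of another or on a rim: the pegs and the tablet lying as they lie now, the car on its wheels, the duck upright. Leave the candle and the green dosing cup standing where they are.

Things in the scene. Friction and masses are not known exactly. Their poses are not given: they have to be found in the camera images.
- wooden_peg: Natural light-wood clothes peg lying on its side on the counter, 72 (x) x 18 (y) x 13 mm high, rigid; origin at the centre of its underside; x runs along its length, y across it, z up; any yaw
- blue_peg: Blue plastic clothes peg lying on its side on the counter, 72 (x) x 18 (y) x 13 mm high, rigid; origin at the centre of its underside; x runs along its length, y across it, z up; any yaw
- car: Red toy car with a dark cabin and black wheels, standing on its wheels, 64 (x) x 32 (y) x 31 mm high; origin on the ground under its centre; x points to its front, y across it, z up; the wheels are blocked, it does not roll; body sides 30 to 32 mm apart from 6 to 19 mm above the ground; any yaw
- duck: Yellow toy bath duck, hard plastic, standing upright; round body 46 mm in diameter (widest from 10 to 22 mm above its underside), head with orange beak above it up to 56 mm high; origin at the centre of its underside; x points to the beak, which reaches 29 mm out, tail 33 mm out at -x; y across it, z up; any yaw
- tablet: Pressed washing tablet, a hard rounded block, white below and teal above, 40 (x) x 30 (y) x 18 mm high; origin at the centre of its underside; y across it, z up; any yaw
- black_tray: The peg tray: black, fixed open tray, 140 (x) x 165 (y) x 30 mm high, walls and floor 5 mm thick, inside 130 x 155 mm; origin at the centre of its underside on the counter, so its inner floor is 5 mm above the origin; x runs along its shorter side, y along its longer side, z up
- tan_tray: The toy tray: tan leather brown with a small carrying loop on each end (10 mm out), fixed open tray, 140 (x) x 165 (y) x 30 mm high, walls and floor 5 mm thick, inside 130 x 155 mm; origin at the centre of its underside on the counter, so its inner floor is 5 mm above the origin; x runs along its shorter side, y along its longer side, z up
- blue_tray: The washing-tablet tray: slate blue, fixed open tray, 140 (x) x 165 (y) x 30 mm high, walls and floor 5 mm thick, inside 130 x 155 mm; origin at the centre of its underside on the counter, so its inner floor is 5 mm above the origin; x runs along its shorter side, y along its longer side, z up
- candle: Scented candle in a pinkish-beige jar with cream wax, 52 mm in diameter, 50 mm high, standing loose between two of the trays; origin at the centre of its underside; to be left alone
- cup: Light green empty dosing cup, 50 mm across the rim, 42 mm high, standing loose between two of the trays; origin at the centre of its underside; to be left alone

How it is judged (in metres and radians):
At the end, for the whole second after the job is handed in: Each peg's origin is inside the black tray, the car's and the duck's inside the tan tray, the tablet's inside the blue tray (within the inner walls, underside less than 7 mm above the tray's inner floor), each upright as at the start within 0.2 rad, and at rest (under 20 mm/s) (x of wooden_peg in the frame of black_tray between -0.065 and 0.065 m and y of wooden_peg in the frame of black_tray between -0.0775 and 0.0775 m and z of wooden_peg in the frame of black_tray between 0 and 0.012 m and angle between each of wooden_peg, blue_peg, car, duck, tablet's own z axis and vertical below 0.2 rad and linear speed of each of wooden_peg, blue_peg, car, duck, tablet below 0.02 m/s and x of blue_peg in the frame of black_tray between -0.065 and 0.065 m and y of blue_peg in the frame of black_tray between -0.0775 and 0.0775 m and z of blue_peg in the frame of black_tray between 0 and 0.012 m and x of car in the frame of tan_tray between -0.065 and 0.065 m and y of car in the frame of tan_tray between -0.0775 and 0.0775 m and z of car in the frame of tan_tray between 0 and 0.012 m and x of duck in the frame of tan_tray between -0.065 and 0.065 m and y of duck in the frame of tan_tray between -0.0775 and 0.0775 m and z of duck in the frame of tan_tray between 0 and 0.012 m and x of tablet in the frame of blue_tray between -0.065 and 0.065 m and y of tablet in the frame of blue_tray between -0.0775 and 0.0775 m and z of tablet in the frame of blue_tray between 0 and 0.012 m); the robot touches nothing.
It fails at once if the candle is pushed more than 20 mm from where it stood (distance of candle from where it was at the start of the episode above 0.02 m).
It fails at once if the dosing cup is pushed more than 20 mm from where it stood (distance of cup from where it was at the start of the episode above 0.02 m).
It fails at once if the candle is knocked over (angle between candle's own z axis and vertical above 0.5 rad).
It fails at once if the dosing cup is knocked over (angle between cup's own z axis and vertical above 0.5 rad).
It also fails if it takes over 115 s, if anything falls off the work surface, if the arm or the gripper's body presses on something with over 40 N, if the wrist force passes 120 N, or if a joint passes its speed limit or range.

ROBOT

A 6-joint arm with a two-finger parallel gripper is mounted at the origin on the work surface. World frame = base frame: x ahead of the robot, y to its left, z up, the work surface at z = 0. Lengths are in mm, angles in rad, forces in N, time in s.
With the tool pointing down it reaches from about 275 to 1000 mm from the base axis. Payload 8.4 kg.
Tool frame: the origin (TCP) lies midway between the tips of the shut fingers; the grasp point (between the pads) lies 19 mm behind it; z points along the fingers, y is the line along which they close (so a half turn about z gives the same grasp; the last joint's range is limited). The gripper opens to 85 mm and grips with 20 to 120 N. Pads are 22 mm wide; open, the fingers measure 114 mm over their backs; the gripper's body (76 mm by 85 mm) begins 54 mm behind the grasp point. The pads swing forward as they close: fully open they stand 13 mm farther back than shut.
Start: joints at [-1.252, 0.353, 1.633, -0, 1.155, -0.002], TCP at [197.077, -593.118, 231.281] pointing down, gripper open.
Joint ranges: [-2.63, 2.63], [-0.92, 2.1], [0.06, 2.66], [-1.3, 4.44], [0, 2.69], [-3.02, 3.02]. Speed limits (rad/s): [2.22, 2.22, 2.79, 3.14, 3.14, 3.14].

INTERFACE

Orientations are given as [roll, pitch, yaw] about the fixed x, y, z axes, in that order (R = Rz(yaw) Ry(pitch) Rx(roll)).
In Python, from rig import telemetry, optics, r gives the robot as it stands.
- The arm moves only by the tool play_rows, never from a script. Its arguments are lists of equal length, an entry for each row: "dp": the shift along the tool's x, y, z in units of 40 mm (1.0 is 40 mm), a list of three; "rot": the turn, a rotation vector about the tool's x, y, z in units of 6 degrees (1.0 is 6 degrees), a list of three. In form: {"dp": [[tx, ty, tz], ...], "rot": [[ax, ay, az], ...]}. A call has 1 to 5 rows; each row is the pose to reach, as a shift and turn from the pose commanded when the call began, along the tool's axes at that moment; what a row does not reach only later rows make up. A row lasts 1/12 s, in which the tool goes at most 41.7 mm and 7.16 degrees, less where a joint would pass 70% of its speed; a pose out of reach is approached as far as the arm can. A call with a gripper value outside its range is refused whole. "fingers" is the opening, from 0 (shut) to 1 (fully open), set as the call begins (left out, the last holds). The fingers move at their own pace and stop on an object; "grip_force" is the grip in N (left out, the last holds). Time passes only in rows, so rows that repeat a pose let the fingers close. It gives the time, the measured TCP pose, the force, the opening and the grip force at its end, in the units of the state.
- telemetry.sense(): the state, without advancing time (a new reading comes with each control period).
- optics.grab_frame(name): name is "scene" or "side" or "wrist"; returns a dict with "color" (400x640x3 uint8, red, green, blue), "mtx" (3x3 intrinsics, pixels), "R" (3x3) and "t" (3): a world point X has camera coordinates R X + t; the wrist camera has in their place "mount" (4x4, takes a point from camera to tool coordinates, whose origin is the TCP and whose axes are the flange's). Camera axes: x right, y down, z forward; pixel columns grow to the right and rows downward; lengths in mm; the calibration is good to about 2 mm. A picture is of the moment at which its call begins: read the wrist's pose just before it. There is no depth.
- r.sign_off(): hands the job in; it is judged then, once.
The state is a dict: "clock": time; "qpos": joint angles; "qvel": joint speeds; "joint_efforts": joint torques, N m; "eef_pos": TCP position; "tcp_rot": TCP orientation; "contact_force": force on the tool from outside, world axes, zero at the start; "wrist_torque": the same for the moment, N m; "opening": opening from 0.0 (shut) to 1.0 (fully open); "grasp_force": force on a finger pad.
Only numpy, scipy, OpenCV 4.12 (cv2) and the standard library are available. Lean on these libraries where they do the work, as an engineer would, in place of code of your own. Each camera call takes 0.05 s, during which the arm holds its last target. There are 200 camera calls.

## Working session

There is one attempt and no reset: what is moved stays moved. The work goes in short steps, Python scripts to look and compute and a tool call to move; the robot and the scene stay as the last step left them, time stands still between calls to the robot, and variables do not carry over. Pictures are saved under pics/ and viewed, at most 14 in all, crops included, and the job is handed in when it is done.

Besides the shell and the picture viewer there is one more tool, called after "Request:" by a JSON object that holds its "method" and its "body". play_rows: Moves the arm, as the interface text tells. Its arguments: {"type":"object","properties":{"dp":{"type":"array"},"rot":{"type":"array"},"fingers":{"type":"number"},"grip_force":{"type":"number"}},"required":["dp","rot"]}

```bash
ls; mkdir -p pics
python3 - <<'E'
from rig import telemetry, optics, r
import cv2,numpy as np
print(telemetry.sense())
for n in ["scene","side","wrist"]:
    f=optics.grab_frame(n); cv2.imwrite(f"pics/{n}0.png",f["color"][...,::-1]); np.savez(f"pics/{n}0.npz",**f)
    print(n,{k:np.round(v,3).tolist() for k,v in f.items() if k!="color"})
E
```

```text
pics
{'clock': 0.0, 'qpos': array([-1.25237472e+00,  3.53621480e-01,  1.63419753e+00,  1.67083833e-05,
        1.15518558e+00, -2.40108793e-03]), 'qvel': array([ 7.41697809e-05,  1.85440954e-04, -6.28984458e-04, -3.63337411e-04,
       -6.93979667e-04, -4.88710011e-04]), 'joint_efforts': array([ 2.03686413e-04, -6.05246830e+01, -3.42067766e+01, -4.51139840e-05,
        9.37761128e-03, -1.23111795e-05]), 'eef_pos': array([ 196.93760399, -592.6269035 ,  230.55120949]), 'tcp_rot': array([-3.14018076e+00, -1.86665977e-05,  3.20815920e-01]), 'contact_force': array([ 0.10928189,  0.46434009, -1.32818269]), 'wrist_torque': array([ 0.00414494, -0.05508484,  0.03300826]), 'grasp_force': 0.0, 'opening': 0.9974618305606936}
scene {'mtx': [[460.967, 0.0, 315.127], [0.0, 460.967, 198.889], [0.0, 0.0, 1.0]], 'R': [[0.517, 0.856, -0.004], [0.592, -0.36, -0.721], [-0.618, 0.37, -0.693]], 't': [-246.907, -249.851, 1271.341]}
side {'mtx': [[370.681, 0.0, 320.796], [0.0, 370.681, 203.204], [0.0, 0.0, 1.0]], 'R': [[-0.863, -0.505, -0.002], [-0.354, 0.608, -0.711], [0.361, -0.613, -0.703]], 't': [416.66, 190.609, 708.426]}
wrist {'mtx': [[287.821, 0.0, 321.723], [0.0, 287.821, 199.089], [0.0, 0.0, 1.0]], 'mount': [[0.001, -0.96, -0.278, 70.921], [1.0, 0.0, 0.001, 0.639], [-0.001, -0.278, 0.96, -142.25], [0.0, 0.0, 0.0, 1.0]]}
```

View pics/scene0.png

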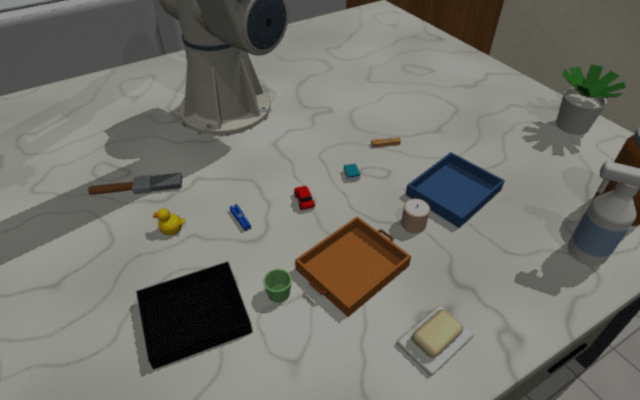

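View pics/side0.png

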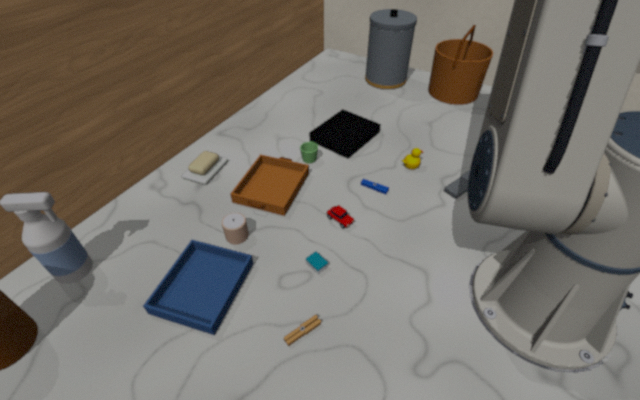

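The scene view shows the duck (170,222), blue peg (240,217), car (304,197), tablet (352,171) and wooden peg (385,142). The trays are black (195,312), tan (353,264) and blue (455,188), with the candle at (416,215) and the cup at (278,285). The side view shows the same things unoccluded.

```bash
cat > h.py <<'E'
import numpy as np, cv2
def cast(px,f,z):
    """pixels -> world points on plane z"""
    px=np.atleast_2d(px).astype(float); R,t=np.array(f["R"]),np.array(f["t"])
    d=np.c_[px,np.ones(len(px))]@np.linalg.inv(f["mtx"]).T@R; c=-R.T@t
    return c+d*((z-c[2])/d[:,2])[:,None]
def wristcam(f,s):
    from scipy.spatial.transform import Rotation as Q
    T=np.eye(4);T[:3,:3]=Q.from_euler('xyz',s["tcp_rot"]).as_matrix();T[:3,3]=s["eef_pos"]
    M=np.linalg.inv(T@f["mount"]); return dict(f,R=M[:3,:3],t=M[:3,3])
# HSV ranges, opencv
C=dict(duck=((22,120,90),(34,255,255)),car=((0,180,60),(4,255,255)),bpeg=((108,150,60),(125,255,255)),
 tablet=((84,120,60),(98,255,255)),wpeg=((10,90,90),(22,255,255)),tan=((5,150,60),(16,255,255)),
 btray=((100,100,20),(116,255,200)),black=((0,0,0),(180,255,22)),cup=((45,60,40),(80,255,255)))
def blobs(f,n,amin=40):
    hsv=cv2.cvtColor(np.ascontiguousarray(f["color"]),cv2.COLOR_RGB2HSV)
    m=cv2.inRange(hsv,*[np.array(a) for a in C[n]])
    m=cv2.morphologyEx(m,cv2.MORPH_CLOSE,np.ones((3,3)))
    cs=[c for c in cv2.findContours(m,cv2.RETR_EXTERNAL,cv2.CHAIN_APPROX_NONE)[0] if cv2.contourArea(c)>amin]
    return sorted(cs,key=cv2.contourArea)[::-1]
def rect(f,c,z):
    p=cast(c[:,0],f,z)[:,:2].astype(np.float32)
    (x,y),(w,h),a=cv2.minAreaRect(p)
    if w<h: w,h,a=h,w,a+90
    return np.round([x,y,w,h,(a+90)%180-90],1)
E
python3 - <<'E'
from h import *
Z=dict(duck=20,car=15,bpeg=7,tablet=16,wpeg=7,tan=30,btray=30,black=30,cup=42)
for v in ["scene","side"]:
    f=dict(np.load(f"pics/{v}0.npz"))
    for n in Z:
        for c in blobs(f,n)[:4]:
            m=cv2.moments(c); print(v,n,cv2.contourArea(c),round(m["m10"]/m["m00"]),round(m["m01"]/m["m00"]),rect(f,c,Z[n]))
E
```

```text
scene duck 386.5 168 220 [ 350.9 -278.2   69.1   47.1   25.3]
scene car 191.5 304 197 [432.8  -0.6  66.8  28.9 -14.2]
scene bpeg 149.5 240 217 [ 4.078e+02 -1.406e+02  7.560e+01  1.750e+01  1.000e-01]
scene tablet 124.5 351 170 [413.2 136.2  41.4  28.4 -18.9]
scene wpeg 5238.0 353 260 [618.9   3.6 180.2 145.3 -78.8]
scene wpeg 86.0 385 140 [354.4 280.   69.6  18.3  65.3]
scene tan 5816.0 353 263 [640.5 -14.5 187.6 148.  -78.8]
scene tan 162.5 109 187 [ 201.6 -351.2   88.    17.3   67.4]
scene btray 3781.0 455 188 [586.3 285.1 187.7 146.3 -77.2]
scene btray 196.5 240 217 [ 4.290e+02 -1.478e+02  7.540e+01  1.860e+01  1.000e-01]
scene black 7506.5 191 314 [ 588.1 -306.8  161.7  153.3   82.3]
scene black 875.5 608 334 [973.9 262.3 188.7  17.9 -83.6]
scene black 161.0 566 358 [967.7 158.8  86.4   6.5  89.3]
scene cup 1239.0 593 82 [470.7 922.6 176.7 158.6 -24.6]
scene cup 686.0 277 285 [ 623.6 -164.6   68.7   47.6  -31.2]
side duck 235.5 413 159 [ 356.  -282.3   93.2   45.6   82.5]
side car 183.5 340 215 [ 4.299e+02  4.000e-01  6.110e+01  3.660e+01 -1.910e+01]
side bpeg 122.5 214 251 [615.
[... 411 characters left out ...]
19.    766.4   224.9   -77.4]
side wpeg 1270.5 11 242 [1034.7  408.3  237.8   55.7  -28. ]
side tan 2981.5 459 70 [ 413.2 -951.1  707.1  210.8  -77.7]
side tan 2721.5 270 184 [625.7  -3.7 188.2 146.2 -79. ]
side btray 5828.0 200 286 [570.7 301.4 172.  148.3 -77.1]
side btray 231.0 483 158 [ 199.7 -376.1  149.2   39.9  -84.3]
side btray 170.0 478 186 [ 183.1 -241.3  110.2   31.   -88.6]
side btray 144.0 375 186 [ 400.4 -116.8   68.9   24.    -2. ]
side black 1736.5 345 133 [ 570.3 -285.6  183.7  148.2   82.2]
side black 428.0 567 116 [  17.2 -856.8  935.1   24.4   87.2]
side black 91.5 600 14 [  -25.4 -1764.3   530.3    26.6    87.5]
side cup 263.5 309 151 [ 601.9 -140.9   92.2   43.1  -59.2]
```

```bash
cat > plan.py <<'E'
import numpy as np, sys, math
from rig import telemetry
def plan(*wps, start=None):
    """wps: (x,y,z,yawdeg[,mm per row]) ; prints per-call end shift in units (rows go linearly)"""
    s=telemetry.sense(); p=np.array(s["eef_pos"]); a=math.degrees(s["tcp_rot"][2])
    if start is not None: p,a=np.array(start[:3],float),start[3]
    print("from",p.round(1),round(a,1))
    for w in wps:
        v=w[4] if len(w)>4 else 36
        d=np.array(w[:3],float)-p; da=(w[3]-a+180)%360-180
        rows=max(1,math.ceil(max(np.linalg.norm(d)/v,abs(da)/6.5))); k=math.ceil(rows/5)
        n=math.ceil(rows/k)
        for i in range(k):
            c,sn=math.cos(math.radians(a)),math.sin(math.radians(a)); e=d/k
            t=np.array([c*e[0]+sn*e[1], sn*e[0]-c*e[1], -e[2]])/40; r=-da/k/6
            p=p+e; a+=da/k
            print("->",p.round(),round(a,1),"dp",[[float(x) for x in (t*j/n).round(2)] for j in range(1,n+1)],"rot",[[0,0,round(r*j/n,2)] for j in range(1,n+1)])
if __name__=="__main__": plan(*eval(sys.argv[1]))
E
python3 plan.py "[(353,-280,230,18.4)]"
```

```text
from [ 197.  -592.8  230.7] 18.4
-> [ 275. -436.  230.] 18.4 dp [[0.62, -0.62, 0.0], [1.23, -1.24, 0.0], [1.85, -1.86, 0.01], [2.47, -2.48, 0.01], [3.08, -3.1, 0.01]] rot [[0, 0, -0.0], [0, 0, -0.0], [0, 0, -0.0], [0, 0, -0.0], [0, 0, -0.0]]
-> [ 353. -280.  230.] 18.4 dp [[0.62, -0.62, 0.0], [1.23, -1.24, 0.0], [1.85, -1.86, 0.01], [2.47, -2.48, 0.01], [3.08, -3.09, 0.01]] rot [[0, 0, -0.0], [0, 0, -0.0], [0, 0, -0.0], [0, 0, -0.0], [0, 0, -0.0]]
```

Request:
{"method": "play_rows", "body": {"dp": [[0.62,-0.62,0],[1.23,-1.24,0],[1.85,-1.86,0],[2.47,-2.48,0],[3.08,-3.1,0]], "rot": [[0,0,0],[0,0,0],[0,0,0],[0,0,0],[0,0,0]]}}

```text
clock: 0.57
eef_pos: [275.2, -434.9, 231.0]
tcp_rot: [-3.141, 0.0, 0.32]
contact_force: [1.3, -0.4, 0.7]
opening: 1.0
grasp_force: 0.0
```

Request:
{"method": "play_rows", "body": {"dp": [[0.62,-0.62,0],[1.23,-1.24,0],[1.85,-1.86,0],[2.47,-2.48,0],[3.08,-3.1,0]], "rot": [[0,0,0],[0,0,0],[0,0,0],[0,0,0],[0,0,0]]}}

```text
clock: 0.98
eef_pos: [353.0, -278.4, 231.3]
tcp_rot: [-3.142, -0.0, 0.32]
contact_force: [1.2, -0.3, -0.0]
opening: 0.996
grasp_force: 0.0
```

Request:
{"method": "play_rows", "body": {"dp": [[0,0,0],[0,0,0]], "rot": [[0,0,0],[0,0,0]]}}

```text
clock: 1.15
eef_pos: [353.3, -278.8, 231.3]
tcp_rot: [3.142, 0.0, 0.324]
contact_force: [-0.0, 0.3, -0.1]
opening: 1.003
grasp_force: 0.0
```

```bash
cat > look.py <<'E'
import sys
from h import *
from rig import telemetry, optics
s=telemetry.sense(); f=wristcam(optics.grab_frame("wrist"),s); n=sys.argv[1]
cv2.imwrite(f"pics/{n}.png",f["color"][...,::-1]); np.savez(f"pics/{n}.npz",**f)
print(s["clock"],s["eef_pos"].round(1),s["tcp_rot"].round(3),round(s["opening"],3),s["grasp_force"],s["contact_force"].round(1))
Z=dict(duck=16,car=15,bpeg=13,tablet=17,wpeg=13)
for k in Z:
    for c in blobs(f,k,150)[:3]:
        m=cv2.moments(c); print(k,cv2.contourArea(c),round(m["m10"]/m["m00"]),round(m["m01"]/m["m00"]),rect(f,c,Z[k]))
E
python3 look.py w1
```

```text
1.15 [ 353.3 -278.8  231.3] [3.142 0.    0.324] 1.003 0.0 [-0.   0.3 -0.1]
duck 1052.0 318 167 [ 360.4 -269.9   51.9   44.9   87.8]
car 748.5 107 32 [432.4  -0.8  63.   29.5 -14.1]
car 555.5 97 21 [436.5   9.1  26.9  24.4 -14.1]
bpeg 756.5 226 93 [ 4.096e+02 -1.422e+02  7.020e+01  1.690e+01  3.000e-01]
wpeg 1048.5 319 168 [ 359.7 -274.8   58.9   44.8   84.3]
```

View pics/w1.png

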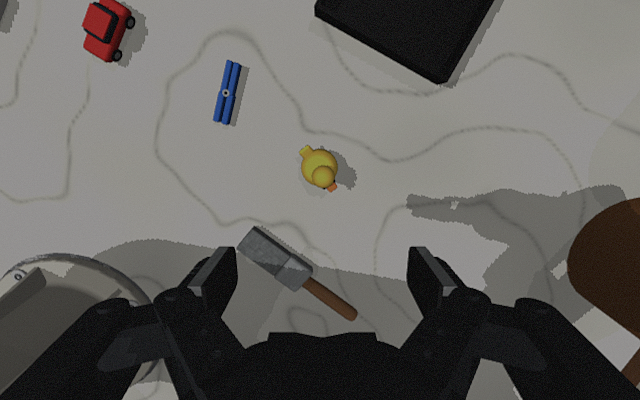

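The wrist view shows the duck at (319,167) with beak (333,187) and tail (304,150). The blue peg at (226,93) and the car at (107,30) match the earlier positions.

Run:
```python
from h import *
f=dict(np.load("pics/w1.npz"))
hsv=cv2.cvtColor(f["color"],cv2.COLOR_RGB2HSV)[140:200,290:350]
m=cv2.inRange(hsv,(4,150,80),(17,255,255)); y,x=np.nonzero(m); print("orange",len(x),x.min()+290,x.max()+290,y.min()+140,y.max()+140,x.mean()+290,y.mean()+140)
B=np.array([x.mean()+290,y.mean()+140]); 
print("beak",cast(B,f,41).round(1),"tail",cast([304,150],f,22).round(1))
c=max(blobs(f,"duck"),key=cv2.contourArea)
# body: circle through the largest inscribed disc
mk=np.zeros((400,640),np.uint8);cv2.drawContours(mk,[c],-1,255,-1);d=cv2.distanceTransform(mk,cv2.DIST_L2,5);_,r,_,q=cv2.minMaxLoc(d);print(q,r,cast(q,f,18).round(1), cast([[q[0]+r,q[1]]],f,18)-cast(q,f,18))
for v in ["scene","side"]:
    g=dict(np.load(f"pics/{v}0.npz")); hs=cv2.cvtColor(g["color"],cv2.COLOR_RGB2HSV)
    c=blobs(g,"duck")[0]; mk=np.zeros((400,640),np.uint8);cv2.drawContours(mk,[c],-1,255,-1);d=cv2.distanceTransform(mk,cv2.DIST_L2,5);_,r,_,q=cv2.minMaxLoc(d);print(v,q,r,cast(q,g,18).round(1))
```

```text
orange 53 327 336 183 191 331.77358490566036 186.9056603773585
beak [[ 347.5 -294.4   41. ]] tail [[ 376.1 -249.5   22. ]]
(318, 166) 16.778297424316406 [[ 362.3 -271.9   18. ]] [[  6.66114485 -19.79500837   0.        ]]
scene (168, 222) 9.393799781799316 [[ 355.5 -275.3   18. ]]
side (411, 161) 7.590699672698975 [[ 360.6 -268.1   18. ]]
```

```bash
python3 plan.py "[(360,-273,90,57.5),(360,-273,0,57.5,20)]"
```

```text
from [ 352.9 -279.8  231.3] 18.5
-> [ 356. -276.  161.] 38.0 dp [[0.03, -0.01, 0.44], [0.06, -0.03, 0.88], [0.08, -0.04, 1.33], [0.11, -0.05, 1.77]] rot [[0, 0, -0.81], [0, 0, -1.63], [0, 0, -2.44], [0, 0, -3.25]]
-> [ 360. -273.   90.] 57.5 dp [[0.03, -0.0, 0.44], [0.06, -0.01, 0.88], [0.09, -0.01, 1.33], [0.12, -0.01, 1.77]] rot [[0, 0, -0.81], [0, 0, -1.63], [0, 0, -2.44], [0, 0, -3.25]]
-> [ 360. -273.    0.] 57.5 dp [[0.0, 0.0, 0.45], [0.0, 0.0, 0.9], [0.0, 0.0, 1.35], [0.0, 0.0, 1.8], [0.0, 0.0, 2.25]] rot [[0, 0, -0.0], [0, 0, -0.0], [0, 0, -0.0], [0, 0, -0.0], [0, 0, -0.0]]
```

Request:
{"method": "play_rows", "body": {"dp": [[0.03,-0.01,0.44],[0.06,-0.03,0.88],[0.08,-0.04,1.33],[0.11,-0.05,1.77]], "rot": [[0,0,-0.81],[0,0,-1.63],[0,0,-2.44],[0,0,-3.25]]}}

```text
clock: 1.53
eef_pos: [355.7, -278.1, 159.7]
tcp_rot: [3.141, 0.0, 0.664]
contact_force: [0.1, -0.8, -0.1]
opening: 0.997
grasp_force: 0.0
```

Request:
{"method": "play_rows", "body": {"dp": [[0.03,0,0.44],[0.06,-0.01,0.88],[0.09,-0.01,1.33],[0.12,-0.01,1.77]], "rot": [[0,0,-0.81],[0,0,-1.63],[0,0,-2.44],[0,0,-3.25]]}}

```text
clock: 1.87
eef_pos: [359.2, -274.9, 88.7]
tcp_rot: [3.141, 0.0, 1.004]
contact_force: [-0.7, 0.5, 0.2]
opening: 1.001
grasp_force: 0.0
```

Request:
{"method": "play_rows", "body": {"dp": [[0,0,0.45],[0,0,0.9],[0,0,1.35],[0,0,1.8],[0,0,2.2]], "rot": [[0,0,0],[0,0,0],[0,0,0],[0,0,0],[0,0,0]]}}

```text
clock: 2.28
eef_pos: [359.1, -274.9, 0.4]
tcp_rot: [-3.141, 0.0, 1.0]
contact_force: [0.4, 0.1, -0.3]
opening: 1.0
grasp_force: 0.0
```

Request:
{"method": "play_rows", "body": {"dp": [[0,0,0],[0,0,0],[0,0,0],[0,0,0],[0,0,0]], "rot": [[0,0,0],[0,0,0],[0,0,0],[0,0,0],[0,0,0]], "fingers": 0.4, "grip_force": 30}}

```text
clock: 2.7
eef_pos: [360.2, -274.3, 2.7]
tcp_rot: [3.14, 0.0, 1.001]
contact_force: [-1.9, -1.6, 2.7]
opening: 0.521
grasp_force: 30.6
```

Request:
{"method": "play_rows", "body": {"dp": [[0,0,0],[0,0,0],[0,0,0],[0,0,0],[0,0,0]], "rot": [[0,0,0],[0,0,0],[0,0,0],[0,0,0],[0,0,0]]}}

```text
clock: 3.12
eef_pos: [360.3, -274.2, 2.7]
tcp_rot: [3.14, 0.001, 1.002]
contact_force: [-3.7, -2.6, 8.4]
opening: 0.517
grasp_force: 31.0
```

The grip holds at about 44 mm, so I'll lift and carry the duck. I'll stop above the tan tray and check it first.

```bash
python3 plan.py "[(360,-273,130,57.5,27),(490,-165,190,78),(640,-46,190,101.2)]"
```

```text
from [ 360.3 -274.2    2.7] 57.4
-> [ 360. -273.  130.] 57.5 dp [[0.0, -0.0, -0.64], [0.01, -0.01, -1.27], [0.01, -0.01, -1.91], [0.02, -0.02, -2.55], [0.02, -0.02, -3.18]] rot [[0, 0, -0.0], [0, 0, -0.01], [0, 0, -0.01], [0, 0, -0.01], [0, 0, -0.02]]
-> [ 490. -165.  190.] 78.0 dp [[0.8, 0.26, -0.3], [1.61, 0.52, -0.6], [2.41, 0.77, -0.9], [3.22, 1.03, -1.2], [4.02, 1.29, -1.5]] rot [[0, 0, -0.68], [0, 0, -1.37], [0, 0, -2.05], [0, 0, -2.73], [0, 0, -3.42]]
-> [ 565. -106.  190.] 89.6 dp [[0.61, 0.51, -0.0], [1.23, 1.02, -0.0], [1.84, 1.52, -0.0]] rot [[0, 0, -0.64], [0, 0, -1.29], [0, 0, -1.93]]
-> [640. -46. 190.] 101.2 dp [[0.5, 0.62, -0.0], [1.0, 1.24, -0.0], [1.5, 1.86, -0.0]] rot [[0, 0, -0.64], [0, 0, -1.29], [0, 0, -1.93]]
```

Request:
{"method": "play_rows", "body": {"dp": [[0,0,-0.64],[0,0,-1.27],[0,0,-1.91],[0,0,-2.55],[0,0,-3.18]], "rot": [[0,0,0],[0,0,0],[0,0,0],[0,0,0],[0,0,0]]}}

```text
clock: 3.53
eef_pos: [359.8, -273.4, 130.6]
tcp_rot: [3.141, -0.0, 1.002]
contact_force: [0.3, -0.3, -1.1]
opening: 0.517
grasp_force: 31.4
```

Request:
{"method": "play_rows", "body": {"dp": [[0.8,0.26,-0.3],[1.61,0.52,-0.6],[2.41,0.77,-0.9],[3.22,1.03,-1.2],[4.02,1.29,-1.5]], "rot": [[0,0,-0.68],[0,0,-1.37],[0,0,-2.05],[0,0,-2.73],[0,0,-3.42]]}}

```text
clock: 3.95
eef_pos: [491.0, -164.6, 190.2]
tcp_rot: [3.14, 0.0, 1.363]
contact_force: [0.4, -0.5, -1.1]
opening: 0.513
grasp_force: 31.4
```

Request:
{"method": "play_rows", "body": {"dp": [[0.61,0.51,0],[1.23,1.02,0],[1.84,1.52,0]], "rot": [[0,0,-0.64],[0,0,-1.29],[0,0,-1.93]]}}

```text
clock: 4.2
eef_pos: [566.1, -105.2, 189.8]
tcp_rot: [3.14, 0.0, 1.566]
contact_force: [-0.1, -0.8, 0.3]
opening: 0.517
grasp_force: 31.4
```

Request:
{"method": "play_rows", "body": {"dp": [[0.5,0.62,0],[1.0,1.24,0],[1.5,1.86,0],[1.5,1.86,0],[1.5,1.86,0]], "rot": [[0,0,-0.64],[0,0,-1.29],[0,0,-1.93],[0,0,-1.93],[0,0,-1.93]]}}

```text
clock: 4.62
eef_pos: [640.5, -46.1, 188.9]
tcp_rot: [3.141, -0.0, 1.766]
contact_force: [-0.7, -0.2, -0.5]
opening: 0.518
grasp_force: 31.4
```

```bash
python3 look.py w2
python3 - <<'E'
from h import *
f=dict(np.load("pics/w2.npz"))
for c in blobs(f,"tan",800)[:2]: print("tan",cv2.contourArea(c),rect(f,c,30))
E
```

```text
4.6167 [640.5 -46.1 188.9] [ 3.141 -0.     1.766] 0.518 31.368122221610975 [-0.7 -0.2 -0.5]
duck 8685.5 321 270 [ 663.4 -163.3  181.7  111.5  -81.3]
car 1495.0 131 98 [ 4.322e+02 -2.000e-01  6.360e+01  3.130e+01 -1.440e+01]
bpeg 894.0 114 218 [ 413.1 -138.1   75.8   21.1    0.7]
wpeg 29240.5 322 179 [650.8 -91.8 332.  147.5 -78.8]
wpeg 162.0 592 205 [954.  -12.3  72.1   7.  -89.4]
tan 20578.5 [634.2  -7.1 176.7 138.3 -78.8]
```

View pics/w2.png

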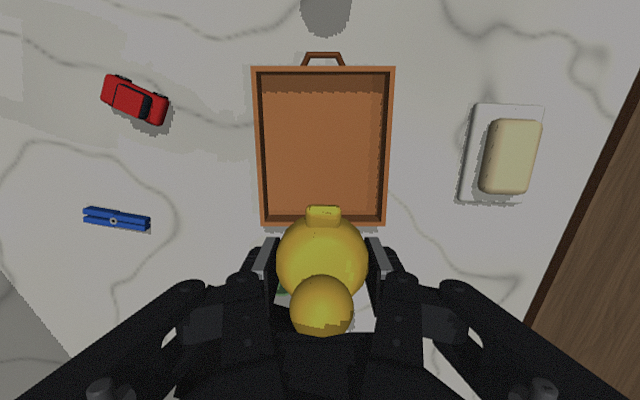

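The duck is held centred and aligned, with its tail at (323,212). The tan rim runs from (251,66) to (387,226), which puts the tray centre at about (634,-10), so I'll lower the duck.

Request:
{"method": "play_rows", "body": {"dp": [[0,0,0.7],[0,0,1.4],[0,0,2.1],[0,0,2.8],[0,0,3.5]], "rot": [[0,0,0],[0,0,0],[0,0,0],[0,0,0],[0,0,0]]}}

```text
clock: 5.08
eef_pos: [638.6, -48.4, 48.2]
tcp_rot: [3.142, 0.0, 1.762]
contact_force: [-0.1, 0.6, -1.4]
opening: 0.519
grasp_force: 31.4
```

Request:
{"method": "play_rows", "body": {"dp": [[0,0,0.3],[0,0,0.6],[0,0,0.8],[0,0,0.95],[0,0,1.0]], "rot": [[0,0,0],[0,0,0],[0,0,0],[0,0,0],[0,0,0]]}}

```text
clock: 5.5
eef_pos: [639.9, -47.6, 9.0]
tcp_rot: [3.141, 0.0, 1.764]
contact_force: [0.2, 0.2, -0.7]
opening: 0.521
grasp_force: 31.4
```

Request:
{"method": "play_rows", "body": {"dp": [[0,0,0],[0,0,0],[0,0,0],[0,0,0],[0,0,0]], "rot": [[0,0,0],[0,0,0],[0,0,0],[0,0,0],[0,0,0]], "fingers": 0.8}}

```text
clock: 5.92
eef_pos: [640.1, -47.4, 9.4]
tcp_rot: [3.141, 0.0, 1.764]
contact_force: [-0.1, 0.2, 0.0]
opening: 0.805
grasp_force: 0.0
```

Request:
{"method": "play_rows", "body": {"dp": [[0,0,-0.4],[0,0,-1.2],[0,0,-2.0],[0,0,-2.8],[0,0,-3.6]], "rot": [[0,0,0],[0,0,0],[0,0,0],[0,0,0],[0,0,0]]}}

```text
clock: 6.33
eef_pos: [639.5, -47.3, 154.5]
tcp_rot: [-3.142, -0.0, 1.764]
contact_force: [0.5, -0.3, -0.3]
opening: 0.8
grasp_force: 0.0
```

```bash
python3 look.py w3; python3 plan.py "[(431.8,-0.5,120,165.5),(431.8,-0.5,1,165.5,20)]"
```

```text
6.3333 [639.5 -47.3 154.5] [-3.142 -0.     1.764] 0.8 0.0 [ 0.5 -0.3 -0.3]
duck 1860.0 322 189 [640.1 -48.3  57.4  46.8 -45.7]
car 1953.5 108 95 [ 4.321e+02 -3.000e-01  6.400e+01  3.180e+01 -1.400e+01]
bpeg 1132.0 93 228 [ 413.3 -137.7   76.4   21.7    0.7]
wpeg 27323.5 324 146 [636.2 -18.1 188.8 148.6 -78.8]
wpeg 390.5 626 285 [ 997.9 -100.7   84.1   15.7   87.7]
from [643.1 -47.6 161.4] 101.1
-> [537. -24. 141.] 133.3 dp [[0.22, -0.5, 0.1], [0.43, -0.99, 0.21], [0.65, -1.49, 0.31], [0.87, -1.98, 0.41], [1.08, -2.48, 0.52]] rot [[0, 0, -1.07], [0, 0, -2.15], [0, 0, -3.22], [0, 0, -4.3], [0, 0, -5.37]]
-> [432.  -0. 120.] 165.5 dp [[0.45, -0.3, 0.1], [0.9, -0.61, 0.21], [1.34, -0.91, 0.31], [1.79, -1.22, 0.41], [2.24, -1.52, 0.52]] rot [[0, 0, -1.07], [0, 0, -2.15], [0, 0, -3.22], [0, 0, -4.3], [0, 0, -5.37]]
-> [432.  -0.  61.] 165.5 dp [[-0.0, 0.0, 0.5], [-0.0, 0.0, 0.99], [-0.0, 0.0, 1.49]] rot [[0, 0, -0.0], [0, 0, -0.0], [0, 0, -0.0]]
-> [432.  -0.   1.] 165.5 dp [[-0.0, 0.0, 0.5], [-0.0, 0.0, 0.99], [-0.0, 0.0, 1.49]] rot [[0, 0, -0.0], [0, 0, -0.0], [0, 0, -0.0]]
```

View pics/w3.png

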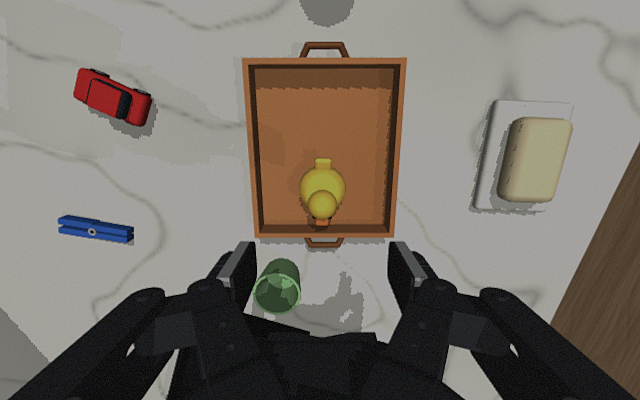

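The duck stands upright in the tan tray at (322,190), with its tail at (323,163), which leaves room above it. Next is the car at (112,96).

Request:
{"method": "play_rows", "body": {"dp": [[0.22,-0.5,0.1],[0.43,-0.99,0.21],[0.65,-1.49,0.31],[0.87,-1.98,0.41],[1.08,-2.48,0.52]], "rot": [[0,0,-1.07],[0,0,-2.15],[0,0,-3.22],[0,0,-4.3],[0,0,-5.37]]}}

```text
clock: 6.8
eef_pos: [533.2, -23.7, 132.1]
tcp_rot: [3.141, 0.0, 2.332]
contact_force: [-0.6, 0.1, -0.1]
opening: 0.8
grasp_force: 0.0
```

Request:
{"method": "play_rows", "body": {"dp": [[0.45,-0.3,0.1],[0.9,-0.61,0.21],[1.34,-0.91,0.31],[1.79,-1.22,0.41],[2.24,-1.52,0.52]], "rot": [[0,0,-1.07],[0,0,-2.15],[0,0,-3.22],[0,0,-4.3],[0,0,-5.37]]}}

```text
clock: 7.22
eef_pos: [427.5, -0.3, 111.3]
tcp_rot: [3.141, 0.001, 2.894]
contact_force: [0.0, 0.1, -0.9]
opening: 0.804
grasp_force: 0.0
```

Request:
{"method": "play_rows", "body": {"dp": [[0,0,0],[0,0,0],[0,0,0]], "rot": [[0,0,0],[0,0,0],[0,0,0]]}}

```text
clock: 7.47
eef_pos: [429.7, -0.5, 111.8]
tcp_rot: [3.141, 0.002, 2.887]
contact_force: [-0.0, -0.2, -0.5]
opening: 0.803
grasp_force: 0.0
```

```bash
python3 plan.py "[(431.8,-0.5,4,165.5,24)]"
```

```text
from [429.7  -0.5 111.8] 165.4
-> [432.  -0.   4.] 165.5 dp [[-0.01, 0.0, 0.54], [-0.02, 0.01, 1.08], [-0.03, 0.01, 1.62], [-0.04, 0.01, 2.16], [-0.05, 0.01, 2.7]] rot [[0, 0, -0.0], [0, 0, -0.01], [0, 0, -0.01], [0, 0, -0.01], [0, 0, -0.02]]
```

Request:
{"method": "play_rows", "body": {"dp": [[-0.01,0,0.54],[-0.02,0,1.08],[-0.03,0,1.62],[-0.04,0.01,2.16],[-0.05,0.01,2.7]], "rot": [[0,0,0],[0,0,0],[0,0,0],[0,0,0],[0,0,0]]}}

```text
clock: 7.88
eef_pos: [432.4, -0.7, 2.5]
tcp_rot: [3.141, 0.002, 2.887]
contact_force: [0.6, -0.8, -0.9]
opening: 0.797
grasp_force: 0.0
```

Request:
{"method": "play_rows", "body": {"dp": [[0,0,0],[0,0,0],[0,0,0],[0,0,0],[0,0,0]], "rot": [[0,0,0],[0,0,0],[0,0,0],[0,0,0],[0,0,0]], "fingers": 0.2, "grip_force": 30}}

```text
clock: 8.3
eef_pos: [431.6, -0.6, 4.4]
tcp_rot: [3.141, 0.002, 2.888]
contact_force: [0.9, 0.2, -1.4]
opening: 0.344
grasp_force: 32.4
```

Request:
{"method": "play_rows", "body": {"dp": [[0,0,0],[0,0,0],[0,0,0],[0,0,0]], "rot": [[0,0,0],[0,0,0],[0,0,0],[0,0,0]]}}

```text
clock: 8.63
eef_pos: [431.3, -0.6, 4.2]
tcp_rot: [3.141, 0.002, 2.889]
contact_force: [-0.4, 0.4, 9.0]
opening: 0.34
grasp_force: 33.4
```

```bash
python3 plan.py "[(431.8,-0.5,130,165.5,27),(626.6,27.3,140,101.2)]"
```

```text
from [431.3  -0.6   4.2] 165.5
-> [432.  -0. 130.] 165.5 dp [[-0.0, 0.0, -0.63], [-0.0, 0.0, -1.26], [-0.01, 0.0, -1.89], [-0.01, 0.0, -2.52], [-0.01, 0.0, -3.15]] rot [[0, 0, 0.0], [0, 0, 0.0], [0, 0, 0.0], [0, 0, 0.0], [0, 0, 0.0]]
-> [529.  13. 135.] 133.3 dp [[-0.45, 0.19, -0.02], [-0.91, 0.38, -0.05], [-1.36, 0.57, -0.08], [-1.82, 0.76, -0.1], [-2.27, 0.95, -0.12]] rot [[0, 0, 1.07], [0, 0, 2.14], [0, 0, 3.21], [0, 0, 4.29], [0, 0, 5.36]]
-> [627.  27. 140.] 101.2 dp [[-0.28, 0.4, -0.02], [-0.57, 0.8, -0.05], [-0.85, 1.21, -0.08], [-1.14, 1.61, -0.1], [-1.42, 2.01, -0.12]] rot [[0, 0, 1.07], [0, 0, 2.14], [0, 0, 3.21], [0, 0, 4.29], [0, 0, 5.36]]
```

Request:
{"method": "play_rows", "body": {"dp": [[0,0,-0.63],[0,0,-1.26],[0,0,-1.89],[0,0,-2.52],[0,0,-3.15]], "rot": [[0,0,0],[0,0,0],[0,0,0],[0,0,0],[0,0,0]]}}

```text
clock: 9.05
eef_pos: [430.1, -0.5, 130.8]
tcp_rot: [3.142, 0.0, 2.888]
contact_force: [0.8, 0.1, -1.1]
opening: 0.339
grasp_force: 32.3
```

Request:
{"method": "play_rows", "body": {"dp": [[-0.45,0.19,-0.02],[-0.91,0.38,-0.05],[-1.36,0.57,-0.08],[-1.82,0.76,-0.1],[-2.27,0.95,-0.12]], "rot": [[0,0,1.07],[0,0,2.14],[0,0,3.21],[0,0,4.29],[0,0,5.36]]}}

```text
clock: 9.47
eef_pos: [528.7, 13.6, 134.6]
tcp_rot: [3.141, 0.0, 2.322]
contact_force: [0.7, -0.8, 0.3]
opening: 0.34
grasp_force: 32.3
```

Request:
{"method": "play_rows", "body": {"dp": [[-0.28,0.4,-0.02],[-0.57,0.8,-0.05],[-0.85,1.21,-0.08],[-1.14,1.61,-0.1],[-1.42,2.01,-0.12]], "rot": [[0,0,1.07],[0,0,2.14],[0,0,3.21],[0,0,4.29],[0,0,5.36]]}}

```text
clock: 9.88
eef_pos: [626.0, 27.5, 139.1]
tcp_rot: [-3.142, -0.0, 1.76]
contact_force: [-0.4, -0.2, -0.2]
opening: 0.342
grasp_force: 32.3
```

Request:
{"method": "play_rows", "body": {"dp": [[0,0,0],[0,0,0],[0,0,0],[0,0,0]], "rot": [[0,0,0],[0,0,0],[0,0,0],[0,0,0]]}}

```text
clock: 10.22
eef_pos: [624.2, 27.3, 138.7]
tcp_rot: [-3.14, -0.0, 1.767]
contact_force: [-0.5, 0.5, -0.6]
opening: 0.341
grasp_force: 32.4
```

```bash
python3 look.py w4;  python3 plan.py "[(626.6,27.3,10,101.2,24)]"
```

```text
10.2167 [624.2  27.3 138.7] [-3.14  -0.     1.767] 0.341 32.35789597034454 [-0.5  0.5 -0.6]
car 6379.0 322 255 [638.4 -42.7 132.3  59.9 -78.6]
bpeg 1188.5 98 297 [ 413.4 -135.9   76.    25.3    0.6]
tablet 1606.5 94 17 [414.1 136.9  39.5  29.6 -18.1]
wpeg 10123.0 326 190 [631.8   5.3 149.1 130.5  11.2]
from [624.3  27.3 138.8] 101.2
-> [625.  27.  74.] 101.2 dp [[-0.0, 0.01, 0.54], [-0.0, 0.02, 1.07], [-0.01, 0.03, 1.61]] rot [[0, 0, 0.0], [0, 0, 0.0], [0, 0, 0.0]]
-> [627.  27.  10.] 101.2 dp [[-0.0, 0.01, 0.54], [-0.0, 0.02, 1.07], [-0.01, 0.03, 1.61]] rot [[0, 0, 0.0], [0, 0, 0.0], [0, 0, 0.0]]
```

View pics/w4.png

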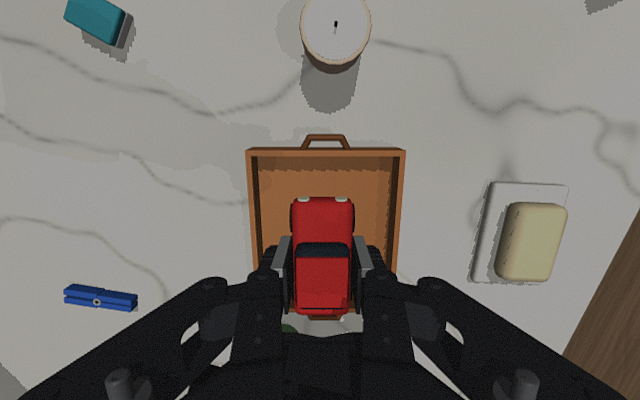

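The car is held level, from (322,198) to (322,315), centred across the tan tray. I'll lower it, release, and go on to the tablet.

Request:
{"method": "play_rows", "body": {"dp": [[0,0.02,0.6],[0,0.03,1.2],[0,0.04,1.8],[0,0.04,2.2],[0,0.04,2.6]], "rot": [[0,0,0],[0,0,0],[0,0,0],[0,0,0],[0,0,0]]}}

```text
clock: 10.68
eef_pos: [625.8, 27.6, 33.8]
tcp_rot: [-3.14, -0.0, 1.767]
contact_force: [0.7, 0.3, -0.0]
opening: 0.341
grasp_force: 32.3
```

Request:
{"method": "play_rows", "body": {"dp": [[0,0,0.25],[0,0,0.45],[0,0,0.6],[0,0,0.6],[0,0,0.6]], "rot": [[0,0,0],[0,0,0],[0,0,0],[0,0,0],[0,0,0]]}}

```text
clock: 11.1
eef_pos: [627.1, 27.7, 11.2]
tcp_rot: [3.141, 0.0, 1.766]
contact_force: [0.3, 0.5, -0.8]
opening: 0.342
grasp_force: 32.3
```

Request:
{"method": "play_rows", "body": {"dp": [[0,0,0],[0,0,0],[0,0,0],[0,0,0],[0,0,0]], "rot": [[0,0,0],[0,0,0],[0,0,0],[0,0,0],[0,0,0]], "fingers": 0.7}}

```text
clock: 11.52
eef_pos: [627.1, 27.7, 11.2]
tcp_rot: [3.141, 0.0, 1.766]
contact_force: [-0.3, 0.1, -0.6]
opening: 0.699
grasp_force: 0.0
```

Request:
{"method": "play_rows", "body": {"dp": [[0,0,-0.4],[0,0,-1.2],[0,0,-2.0],[0,0,-2.8],[0,0,-3.3]], "rot": [[0,0,0],[0,0,0],[0,0,0],[0,0,0],[0,0,0]]}}

```text
clock: 11.93
eef_pos: [628.1, 27.7, 146.3]
tcp_rot: [3.138, 0.0, 1.766]
contact_force: [0.6, 0.4, -0.2]
opening: 0.701
grasp_force: 0.0
```

Request:
{"method": "play_rows", "body": {"dp": [[0,0,0],[0,0,0],[0,0,0]], "rot": [[0,0,0],[0,0,0],[0,0,0]]}}

```text
clock: 12.18
eef_pos: [626.3, 27.7, 142.2]
tcp_rot: [-3.141, -0.0, 1.766]
contact_force: [-0.2, -1.0, -0.4]
opening: 0.698
grasp_force: 0.0
```

```bash
python3 look.py w5; python3 plan.py "[(413,137,120,161.5),(413,137,4,161.5,24)]"
```

```text
12.1833 [626.3  27.7 142.2] [-3.141 -0.     1.766] 0.698 0.0 [-0.2 -1.  -0.4]
duck 1841.0 321 268 [642.  -56.7  69.2  44.9 -78.7]
car 1596.0 323 192 [628.4  25.9  64.1  29.4 -79.6]
bpeg 1122.0 98 295 [ 413.4 -135.8   75.8   25.1    0.7]
tablet 1625.0 94 18 [414.3 136.9  39.3  29.7 -18.7]
wpeg 18763.5 322 219 [636.6 -19.6 176.5 148.9 -78.8]
from [626.   27.6 141.6] 101.2
-> [519.  82. 131.] 131.3 dp [[0.37, -0.47, 0.05], [0.74, -0.94, 0.11], [1.11, -1.41, 0.16], [1.49, -1.88, 0.22], [1.86, -2.35, 0.27]] rot [[0, 0, -1.01], [0, 0, -2.01], [0, 0, -3.02], [0, 0, -4.02], [0, 0, -5.03]]
-> [413. 137. 120.] 161.5 dp [[0.56, -0.22, 0.05], [1.11, -0.44, 0.11], [1.67, -0.66, 0.16], [2.23, -0.88, 0.22], [2.79, -1.1, 0.27]] rot [[0, 0, -1.01], [0, 0, -2.01], [0, 0, -3.02], [0, 0, -4.02], [0, 0, -5.03]]
-> [413. 137.   4.] 161.5 dp [[0.0, 0.0, 0.58], [0.0, 0.0, 1.16], [0.0, 0.0, 1.74], [0.0, 0.0, 2.32], [0.0, 0.0, 2.9]] rot [[0, 0, -0.0], [0, 0, -0.0], [0, 0, -0.0], [0, 0, -0.0], [0, 0, -0.0]]
```

View pics/w5.png

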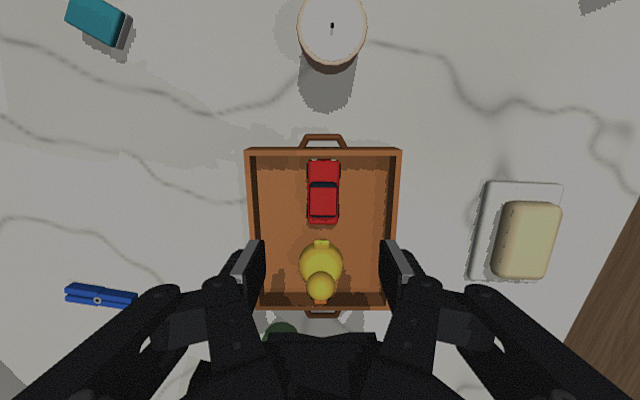

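The car (323,192) and the duck (321,268) both stand in the tan tray, clear of each other. The tablet is next.

Request:
{"method": "play_rows", "body": {"dp": [[0.37,-0.47,0.05],[0.74,-0.94,0.11],[1.11,-1.41,0.16],[1.49,-1.88,0.22],[1.86,-2.35,0.27]], "rot": [[0,0,-1.01],[0,0,-2.01],[0,0,-3.02],[0,0,-4.02],[0,0,-5.03]]}}

```text
clock: 12.65
eef_pos: [518.2, 82.6, 130.4]
tcp_rot: [-3.139, -0.002, 2.298]
contact_force: [1.1, 0.6, -0.0]
opening: 0.704
grasp_force: 0.0
```

Request:
{"method": "play_rows", "body": {"dp": [[0.56,-0.22,0.05],[1.11,-0.44,0.11],[1.67,-0.66,0.16],[2.23,-0.88,0.22],[2.79,-1.1,0.27]], "rot": [[0,0,-1.01],[0,0,-2.01],[0,0,-3.02],[0,0,-4.02],[0,0,-5.03]]}}

```text
clock: 13.07
eef_pos: [411.4, 137.2, 119.9]
tcp_rot: [-3.14, -0.002, 2.824]
contact_force: [-0.1, 0.8, 0.7]
opening: 0.698
grasp_force: 0.0
```

Request:
{"method": "play_rows", "body": {"dp": [[0,0,0],[0,0,0],[0,0,0]], "rot": [[0,0,0],[0,0,0],[0,0,0]]}}

```text
clock: 13.32
eef_pos: [413.8, 137.1, 120.9]
tcp_rot: [-3.141, -0.0, 2.818]
contact_force: [0.6, 0.1, 0.2]
opening: 0.7
grasp_force: 0.0
```

```bash
python3 look.py w6; python3 plan.py "[(413,137,4,161.5,24)]"
```

```text
13.3167 [413.8 137.1 120.9] [-3.141 -0.     2.818] 0.7 0.0 [0.6 0.1 0.2]
bpeg 942.0 52 275 [ 4.089e+02 -1.399e+02  7.040e+01  1.710e+01  3.000e-01]
tablet 1332.0 322 196 [412.7 137.1  38.7  29.  -18.5]
wpeg 1373.0 463 83 [360.  275.3  70.7  17.3  67.5]
from [414.3 137.  121. ] 161.5
-> [413. 137.   4.] 161.5 dp [[0.01, -0.0, 0.59], [0.01, -0.0, 1.17], [0.02, -0.01, 1.76], [0.02, -0.01, 2.34], [0.03, -0.01, 2.93]] rot [[0, 0, -0.0], [0, 0, -0.0], [0, 0, -0.0], [0, 0, -0.01], [0, 0, -0.01]]
```

Request:
{"method": "play_rows", "body": {"dp": [[0.01,0,0.59],[0.01,0,1.17],[0.02,-0.01,1.76],[0.02,-0.01,2.34],[0.03,-0.01,2.93]], "rot": [[0,0,0],[0,0,0],[0,0,0],[0,0,0],[0,0,0]]}}

```text
clock: 13.78
eef_pos: [413.5, 136.8, 2.9]
tcp_rot: [3.141, 0.001, 2.817]
contact_force: [0.6, 0.8, -0.6]
opening: 0.701
grasp_force: 0.0
```

Request:
{"method": "play_rows", "body": {"dp": [[0,0,0],[0,0,0],[0,0,0],[0,0,0],[0,0,0]], "rot": [[0,0,0],[0,0,0],[0,0,0],[0,0,0],[0,0,0]], "fingers": 0.2}}

```text
clock: 14.2
eef_pos: [413.3, 137.4, 5.3]
tcp_rot: [3.14, 0.002, 2.819]
contact_force: [0.8, 0.7, -0.8]
opening: 0.339
grasp_force: 31.3
```

Request:
{"method": "play_rows", "body": {"dp": [[0,0,0],[0,0,0],[0,0,0]], "rot": [[0,0,0],[0,0,0],[0,0,0]]}}

```text
clock: 14.45
eef_pos: [412.5, 137.2, 4.6]
tcp_rot: [3.141, 0.001, 2.819]
contact_force: [0.5, -0.1, -1.3]
opening: 0.341
grasp_force: 31.3
```

```bash
python3 plan.py "[(413,137,110,161.5,22),(578,293,130,161.5)]"
```

```text
from [412.5 137.2   4.6] 161.5
-> [413. 137. 110.] 161.5 dp [[-0.0, -0.0, -0.53], [-0.01, -0.0, -1.05], [-0.01, -0.0, -1.58], [-0.01, -0.0, -2.11], [-0.01, -0.0, -2.64]] rot [[0, 0, 0.0], [0, 0, 0.0], [0, 0, 0.0], [0, 0, 0.01], [0, 0, 0.01]]
-> [496. 215. 120.] 161.5 dp [[-0.33, 0.63, -0.06], [-0.67, 1.25, -0.12], [-1.0, 1.88, -0.19], [-1.34, 2.5, -0.25]] rot [[0, 0, -0.0], [0, 0, -0.0], [0, 0, -0.0], [0, 0, -0.0]]
-> [578. 293. 130.] 161.5 dp [[-0.33, 0.63, -0.06], [-0.67, 1.25, -0.12], [-1.0, 1.88, -0.19], [-1.34, 2.5, -0.25]] rot [[0, 0, -0.0], [0, 0, -0.0], [0, 0, -0.0], [0, 0, -0.0]]
```

Request:
{"method": "play_rows", "body": {"dp": [[0,0,-0.53],[0,0,-1.05],[0,0,-1.58],[0,0,-2.11],[0,0,-2.64]], "rot": [[0,0,0],[0,0,0],[0,0,0],[0,0,0],[0,0,0]]}}

```text
clock: 14.87
eef_pos: [412.0, 137.1, 110.8]
tcp_rot: [3.142, -0.0, 2.819]
contact_force: [0.1, -0.1, -0.9]
opening: 0.345
grasp_force: 31.3
```

Request:
{"method": "play_rows", "body": {"dp": [[-0.33,0.63,-0.06],[-0.67,1.25,-0.12],[-1.0,1.88,-0.19],[-1.34,2.5,-0.25]], "rot": [[0,0,0],[0,0,0],[0,0,0],[0,0,0]]}}

```text
clock: 15.2
eef_pos: [495.6, 216.0, 120.4]
tcp_rot: [3.141, 0.001, 2.819]
contact_force: [-0.2, -0.6, -0.6]
opening: 0.339
grasp_force: 31.3
```

Request:
{"method": "play_rows", "body": {"dp": [[-0.33,0.63,-0.06],[-0.67,1.25,-0.12],[-1.0,1.88,-0.19],[-1.34,2.5,-0.25]], "rot": [[0,0,0],[0,0,0],[0,0,0],[0,0,0]]}}

```text
clock: 15.53
eef_pos: [577.9, 293.9, 129.8]
tcp_rot: [-3.141, -0.0, 2.82]
contact_force: [0.5, 0.8, 0.2]
opening: 0.339
grasp_force: 31.3
```

Request:
{"method": "play_rows", "body": {"dp": [[0,0,0],[0,0,0],[0,0,0],[0,0,0]], "rot": [[0,0,0],[0,0,0],[0,0,0],[0,0,0]]}}

```text
clock: 15.87
eef_pos: [576.0, 292.0, 129.3]
tcp_rot: [-3.14, -0.001, 2.819]
contact_force: [-0.1, -0.1, -0.1]
opening: 0.343
grasp_force: 31.3
```

```bash
python3 look.py w7; python3 plan.py "[(578,293,10.5,161.5,24)]"
```

```text
15.8667 [576.  292.  129.3] [-3.140e+00 -1.000e-03  2.819e+00] 0.343 31.302131563425064 [-0.1 -0.1 -0.1]
duck 1170.5 36 351 [646.1 -62.9  53.   44.5 -66.7]
duck 345.5 7 375 [ 664.8 -109.7   40.3   19.5  -35.7]
car 1018.5 92 322 [631.6  16.   64.5  32.2 -77.9]
tablet 4131.0 322 258 [638.2 270.6  79.8  57.7 -19. ]
wpeg 9484.0 59 316 [618.3 -24.8 146.5 104.2 -78. ]
wpeg 392.5 9 376 [ 669.7 -111.9   42.5   27.8  -35.7]
from [576.2 292.  129.5] 161.5
-> [578. 293.  10.] 161.5 dp [[-0.01, 0.01, 0.59], [-0.01, 0.02, 1.19], [-0.02, 0.02, 1.78], [-0.03, 0.03, 2.38], [-0.03, 0.04, 2.97]] rot [[0, 0, 0.0], [0, 0, 0.0], [0, 0, 0.0], [0, 0, 0.0], [0, 0, 0.0]]
```

View pics/w7.png

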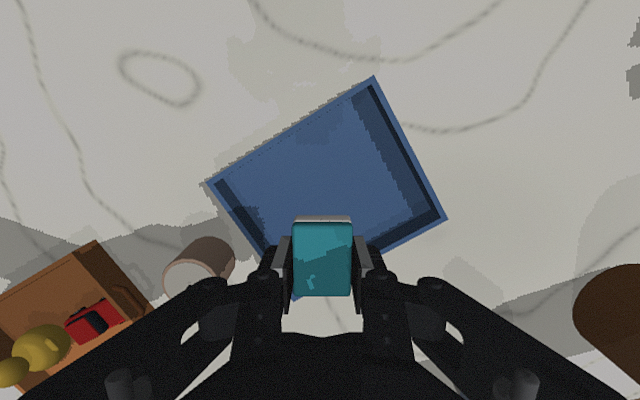

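The tablet is held level at (322,258) over the blue tray, whose visible corners are (204,182), (373,76) and (446,218). I'll check the tray centre from the diagonal.

Run:
```python
from h import *
f=dict(np.load("pics/w7.npz"))
P=cast([[204,182],[373,76],[446,218]],f,30); print(P.round(1),((P[0]+P[2])/2).round(1),np.linalg.norm(P[0]-P[1]),np.linalg.norm(P[2]-P[1])); print(cast([[200,268]],f,50).round())
```

```text
[[529.3 200.2  30. ]
 [493.8 360.7  30. ]
 [627.3 390.7  30. ]] [578.3 295.5  30. ] 164.40912951735316 136.75455388799602
[[596. 174.  50.]]
```

Request:
{"method": "play_rows", "body": {"dp": [[-0.01,0.02,0.59],[-0.02,0.04,1.19],[-0.03,0.06,1.78],[-0.03,0.06,2.38],[-0.03,0.06,2.7]], "rot": [[0,0,0],[0,0,0],[0,0,0],[0,0,0],[0,0,0]]}}

```text
clock: 16.33
eef_pos: [577.3, 293.5, 19.3]
tcp_rot: [-3.139, -0.002, 2.819]
contact_force: [-0.7, 0.0, -1.4]
opening: 0.344
grasp_force: 31.3
```

Request:
{"method": "play_rows", "body": {"dp": [[0,0,0.15],[0,0,0.26],[0,0,0.26],[0,0,0.26]], "rot": [[0,0,0],[0,0,0],[0,0,0],[0,0,0]]}}

```text
clock: 16.67
eef_pos: [579.7, 295.0, 12.3]
tcp_rot: [3.141, 0.001, 2.819]
contact_force: [-0.1, -0.8, 0.3]
opening: 0.342
grasp_force: 31.3
```

Request:
{"method": "play_rows", "body": {"dp": [[0,0,0],[0,0,0],[0,0,0],[0,0,0],[0,0,0]], "rot": [[0,0,0],[0,0,0],[0,0,0],[0,0,0],[0,0,0]], "fingers": 0.6}}

```text
clock: 17.08
eef_pos: [579.3, 294.9, 11.6]
tcp_rot: [3.141, 0.0, 2.819]
contact_force: [0.1, 1.1, -0.6]
opening: 0.598
grasp_force: 0.0
```

Request:
{"method": "play_rows", "body": {"dp": [[0,0,-0.4],[0,0,-1.2],[0,0,-2.0],[0,0,-2.8],[0,0,-3.3]], "rot": [[0,0,0],[0,0,0],[0,0,0],[0,0,0],[0,0,0]]}}

```text
clock: 17.5
eef_pos: [580.2, 295.4, 146.7]
tcp_rot: [3.139, 0.002, 2.819]
contact_force: [1.3, -0.4, -0.2]
opening: 0.601
grasp_force: 0.0
```

Request:
{"method": "play_rows", "body": {"dp": [[0,0,0],[0,0,0],[0,0,0]], "rot": [[0,0,0],[0,0,0],[0,0,0]]}}

```text
clock: 17.75
eef_pos: [578.6, 294.5, 142.6]
tcp_rot: [-3.141, -0.001, 2.819]
contact_force: [-0.9, -0.1, -0.1]
opening: 0.601
grasp_force: 0.0
```

```bash
python3 look.py w8; python3 plan.py "[(357,278,130,66.5)]"
```

```text
17.75 [578.6 294.5 142.6] [-3.141e+00 -1.000e-03  2.819e+00] 0.601 0.0 [-0.9 -0.1 -0.1]
duck 1069.5 44 340 [645.2 -61.5  50.9  45.5 -72.6]
duck 464.0 13 362 [ 661.4 -112.1   40.2   26.7  -66.6]
car 949.5 98 312 [631.   16.8  63.7  31.5 -78.1]
tablet 1202.5 323 194 [581.6 294.5  40.3  29.6 -19.2]
wpeg 6623.0 55 301 [618.6 -22.4 149.5 105.2 -78.9]
wpeg 552.5 14 364 [ 667.4 -119.7   51.4   35.3  -15.9]
wpeg 164.0 632 392 [939.5 568.5  23.7  23.1  -1.5]
from [578.3 294.3 141.9] 161.5
-> [505. 289. 138.] 129.9 dp [[0.34, -0.14, 0.02], [0.68, -0.29, 0.04], [1.02, -0.43, 0.06], [1.36, -0.57, 0.08], [1.71, -0.71, 0.1]] rot [[0, 0, 1.06], [0, 0, 2.11], [0, 0, 3.17], [0, 0, 4.22], [0, 0, 5.28]]
-> [431. 283. 134.] 98.2 dp [[0.22, -0.3, 0.02], [0.43, -0.6, 0.04], [0.65, -0.9, 0.06], [0.86, -1.2, 0.08], [1.08, -1.5, 0.1]] rot [[0, 0, 1.06], [0, 0, 2.11], [0, 0, 3.17], [0, 0, 4.22], [0, 0, 5.28]]
-> [357. 278. 130.] 66.5 dp [[0.03, -0.37, 0.02], [0.05, -0.74, 0.04], [0.08, -1.11, 0.06], [0.1, -1.48, 0.08], [0.13, -1.84, 0.1]] rot [[0, 0, 1.06], [0, 0, 2.11], [0, 0, 3.17], [0, 0, 4.22], [0, 0, 5.28]]
```

Tablet measured at (581.6, 294.5) with its full 40x30 outline, so it is flat in the tray. On to the wooden peg.

Request:
{"method": "play_rows", "body": {"dp": [[0.34,-0.14,0.02],[0.68,-0.29,0.04],[1.02,-0.43,0.06],[1.36,-0.57,0.08],[1.71,-0.71,0.1]], "rot": [[0,0,1.06],[0,0,2.11],[0,0,3.17],[0,0,4.22],[0,0,5.28]]}}

```text
clock: 18.22
eef_pos: [503.7, 288.9, 137.5]
tcp_rot: [-3.139, -0.001, 2.261]
contact_force: [0.4, 0.1, -0.4]
opening: 0.603
grasp_force: 0.0
```

Request:
{"method": "play_rows", "body": {"dp": [[0.22,-0.3,0.02],[0.43,-0.6,0.04],[0.65,-0.9,0.06],[0.86,-1.2,0.08],[1.08,-1.5,0.1]], "rot": [[0,0,1.06],[0,0,2.11],[0,0,3.17],[0,0,4.22],[0,0,5.28]]}}

```text
clock: 18.63
eef_pos: [430.0, 283.5, 133.8]
tcp_rot: [-3.139, 0.001, 1.708]
contact_force: [0.5, 0.1, 0.7]
opening: 0.597
grasp_force: 0.0
```

Request:
{"method": "play_rows", "body": {"dp": [[0.03,-0.37,0.02],[0.05,-0.74,0.04],[0.08,-1.11,0.06],[0.1,-1.48,0.08],[0.13,-1.84,0.1]], "rot": [[0,0,1.06],[0,0,2.11],[0,0,3.17],[0,0,4.22],[0,0,5.28]]}}

```text
clock: 19.05
eef_pos: [356.3, 278.1, 129.9]
tcp_rot: [-3.14, 0.002, 1.155]
contact_force: [-0.6, 0.8, 0.2]
opening: 0.602
grasp_force: 0.0
```

Request:
{"method": "play_rows", "body": {"dp": [[0,0,0],[0,0,0],[0,0,0]], "rot": [[0,0,0],[0,0,0],[0,0,0]]}}

```text
clock: 19.3
eef_pos: [358.4, 279.0, 130.9]
tcp_rot: [3.142, 0.0, 1.164]
contact_force: [0.7, -0.3, -0.2]
opening: 0.601
grasp_force: 0.0
```

```bash
python3 look.py w9; python3 plan.py "[(357,278,4,66.5,26)]"
```

```text
19.3 [358.4 279.  130.9] [3.142 0.    1.164] 0.601 0.0 [ 0.7 -0.3 -0.2]
tablet 1865.5 565 74 [582.8 294.2  42.7  30.3 -19.6]
wpeg 2966.5 618 346 [603.3 -21.9 128.   59.  -78.8]
wpeg 966.0 324 193 [360.5 276.9  70.9  17.3  67.4]
from [358.7 279.1 131. ] 66.7
-> [357. 278.   4.] 66.5 dp [[-0.01, -0.01, 0.64], [-0.02, -0.01, 1.27], [-0.02, -0.02, 1.91], [-0.03, -0.02, 2.54], [-0.04, -0.03, 3.18]] rot [[0, 0, 0.01], [0, 0, 0.01], [0, 0, 0.02], [0, 0, 0.02], [0, 0, 0.03]]
```

View pics/w9.png

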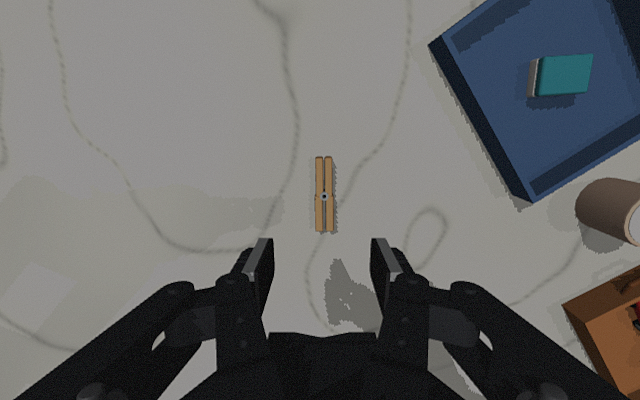

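The wooden peg lies at (324,193), which works out to (360,277) at 67.4°. The tablet lies flat in the blue tray at (560,76). Grasping the peg.

Request:
{"method": "play_rows", "body": {"dp": [[-0.01,0.02,0.64],[-0.02,0.03,1.27],[-0.03,0.05,1.91],[-0.03,0.05,2.54],[-0.03,0.05,3.18]], "rot": [[0,0,-0.1],[0,0,-0.1],[0,0,-0.1],[0,0,-0.1],[0,0,-0.1]]}}

```text
clock: 19.77
eef_pos: [360.3, 277.2, 2.9]
tcp_rot: [3.141, -0.001, 1.173]
contact_force: [0.4, -0.1, -0.1]
opening: 0.6
grasp_force: 0.0
```

Request:
{"method": "play_rows", "body": {"dp": [[0,0,0],[0,0,0],[0,0,0],[0,0,0],[0,0,0]], "rot": [[0,0,0],[0,0,0],[0,0,0],[0,0,0],[0,0,0]], "fingers": 0.08}}

```text
clock: 20.18
eef_pos: [360.3, 277.7, 5.5]
tcp_rot: [3.14, -0.002, 1.171]
contact_force: [-0.4, -0.9, 0.2]
opening: 0.198
grasp_force: 32.2
```

Request:
{"method": "play_rows", "body": {"dp": [[0,0,0],[0,0,0],[0,0,0],[0,0,0],[0,0,0]], "rot": [[0,0,0],[0,0,0],[0,0,0],[0,0,0],[0,0,0]]}}

```text
clock: 20.6
eef_pos: [359.6, 277.2, 4.6]
tcp_rot: [3.141, -0.001, 1.171]
contact_force: [-0.7, -1.2, 8.5]
opening: 0.2
grasp_force: 33.1
```

```bash
python3 plan.py "[(360,277,130,67,26),(430,0,150,30),(573.5,-258.5,150,-7.8)]"
```

```text
from [359.6 277.2   4.6] 67.1
-> [360. 277. 130.] 67.0 dp [[-0.0, 0.0, -0.63], [-0.0, 0.0, -1.25], [-0.0, 0.01, -1.88], [-0.0, 0.01, -2.51], [-0.0, 0.01, -3.13]] rot [[0, 0, 0.0], [0, 0, 0.01], [0, 0, 0.01], [0, 0, 0.01], [0, 0, 0.02]]
-> [395. 138. 140.] 48.5 dp [[-0.71, 0.54, -0.06], [-1.42, 1.08, -0.12], [-2.13, 1.62, -0.19], [-2.85, 2.16, -0.25]] rot [[0, 0, 0.77], [0, 0, 1.54], [0, 0, 2.31], [0, 0, 3.08]]
-> [430.   0. 150.] 30.0 dp [[-0.5, 0.74, -0.06], [-1.01, 1.47, -0.12], [-1.51, 2.21, -0.19], [-2.01, 2.95, -0.25]] rot [[0, 0, 0.77], [0, 0, 1.54], [0, 0, 2.31], [0, 0, 3.08]]
-> [ 502. -129.  150.] 11.1 dp [[-0.01, 0.74, -0.0], [-0.02, 1.48, -0.0], [-0.04, 2.22, -0.0], [-0.05, 2.96, -0.0], [-0.06, 3.7, -0.0]] rot [[0, 0, 0.63], [0, 0, 1.26], [0, 0, 1.89], [0, 0, 2.52], [0, 0, 3.15]]
-> [ 574. -258.  150.] -7.8 dp [[0.23, 0.7, -0.0], [0.46, 1.41, -0.0], [0.68, 2.11, -0.0], [0.91, 2.81, -0.0], [1.14, 3.52, -0.0]] rot [[0, 0, 0.63], [0, 0, 1.26], [0, 0, 1.89], [0, 0, 2.52], [0, 0, 3.15]]
```

Request:
{"method": "play_rows", "body": {"dp": [[0,0,-0.63],[0,0,-1.25],[0,0,-1.88],[0,0,-2.51],[0,0,-3.13]], "rot": [[0,0,0],[0,0,0],[0,0,0],[0,0,0],[0,0,0]]}}

```text
clock: 21.02
eef_pos: [359.0, 276.8, 130.6]
tcp_rot: [-3.142, 0.0, 1.171]
contact_force: [0.2, 0.4, -0.6]
opening: 0.2
grasp_force: 32.2
```

Request:
{"method": "play_rows", "body": {"dp": [[-0.71,0.54,-0.06],[-1.42,1.08,-0.12],[-2.13,1.62,-0.19],[-2.85,2.16,-0.25]], "rot": [[0,0,0.77],[0,0,1.54],[0,0,2.31],[0,0,3.08]]}}

```text
clock: 21.35
eef_pos: [394.6, 137.2, 139.8]
tcp_rot: [3.141, -0.001, 0.846]
contact_force: [0.2, 0.1, 0.5]
opening: 0.197
grasp_force: 32.2
```

Request:
{"method": "play_rows", "body": {"dp": [[-0.5,0.74,-0.06],[-1.01,1.47,-0.12],[-1.51,2.21,-0.19],[-2.01,2.95,-0.25]], "rot": [[0,0,0.77],[0,0,1.54],[0,0,2.31],[0,0,3.08]]}}

```text
clock: 21.68
eef_pos: [429.9, -1.7, 149.7]
tcp_rot: [3.141, -0.0, 0.522]
contact_force: [1.7, -0.3, -1.7]
opening: 0.198
grasp_force: 32.2
```

Request:
{"method": "play_rows", "body": {"dp": [[-0.01,0.74,0],[-0.02,1.48,0],[-0.04,2.22,0],[-0.05,2.96,0],[-0.06,3.7,0]], "rot": [[0,0,0.63],[0,0,1.26],[0,0,1.89],[0,0,2.52],[0,0,3.15]]}}

```text
clock: 22.1
eef_pos: [502.4, -130.7, 149.3]
tcp_rot: [-3.142, 0.0, 0.193]
contact_force: [-0.6, -0.6, -0.8]
opening: 0.198
grasp_force: 32.2
```

Request:
{"method": "play_rows", "body": {"dp": [[0.23,0.7,0],[0.46,1.41,0],[0.68,2.11,0],[0.91,2.81,0],[1.14,3.52,0]], "rot": [[0,0,0.63],[0,0,1.26],[0,0,1.89],[0,0,2.52],[0,0,3.15]]}}

```text
clock: 22.52
eef_pos: [574.6, -259.6, 149.1]
tcp_rot: [-3.141, 0.0, -0.137]
contact_force: [0.5, 0.5, -0.2]
opening: 0.198
grasp_force: 32.2
```

Request:
{"method": "play_rows", "body": {"dp": [[0,0,0],[0,0,0],[0,0,0],[0,0,0]], "rot": [[0,0,0],[0,0,0],[0,0,0],[0,0,0]]}}

```text
clock: 22.85
eef_pos: [573.5, -257.3, 149.1]
tcp_rot: [-3.141, 0.001, -0.132]
contact_force: [-0.5, 0.4, -0.1]
opening: 0.196
grasp_force: 32.2
```

```bash
python3 look.py w10
python3 - <<'E'
from h import *
f=dict(np.load("pics/w10.npz"))
C["black"]=((0,0,0),(180,255,30))
for c in blobs(f,"black",1500)[:3]: print(cv2.contourArea(c),c[:,0].min(0),c[:,0].max(0),rect(f,c,30))
E
```

```text
22.85 [ 573.5 -257.3  149.1] [-3.141e+00  1.000e-03 -1.320e-01] 0.196 32.214142084121704 [-0.5  0.4 -0.1]
duck 2506.0 83 153 [639.7 -35.3  70.2  45.3 -84. ]
car 1240.0 24 176 [627.7  29.   70.4  30.9 -79.8]
wpeg 16913.5 75 157 [634.6   3.1 176.1 148.5 -78.8]
wpeg 3062.0 321 251 [ 501.4 -247.7  151.9   36.4   -6.7]
wpeg 191.0 138 130 [652.9 -93.9  41.5   8.7  12.1]
73480.5 [ 30 102] [614 399] [ 489.7 -247.6  691.5  333.5   82.4]
```

View pics/w10.png

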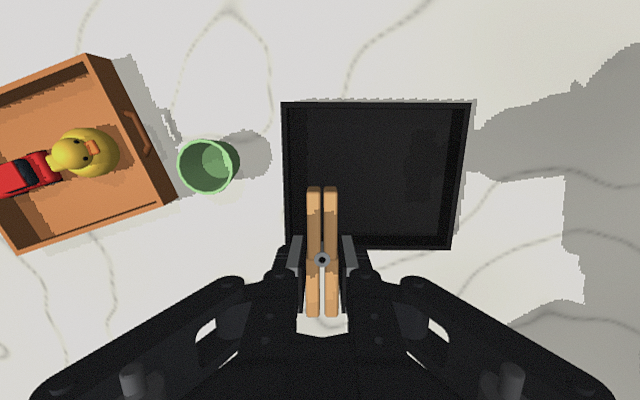

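The wooden peg is held level at (322,252). The black rim corners are at (282,102), (475,101) and (451,249).

Run:
```python
from h import *
import math
f=dict(np.load("pics/w10.npz"))
P=cast([[282,102],[475,101],[451,249]],f,30)[:,:2]; c=(P[0]+P[2])/2; print(P.round(1),c.round(1),np.linalg.norm(P[0]-P[1]),np.linalg.norm(P[2]-P[1]))
u=(P[0]-P[1])/np.linalg.norm(P[0]-P[1]); print(u, c+33*u, c-33*u)
from plan import plan
t=c+33*u; plan((t[0],t[1],10.3,-7.8,24))
```

```text
[[ 659.7 -234.9]
 [ 638.6 -399.6]
 [ 500.6 -378.1]] [ 580.1 -306.5] 166.05558266149808 139.6549284609252
[0.12659131 0.99195496] [ 584.32185619 -273.78475289] [ 575.96682947 -339.25378014]
from [ 573.6 -257.3  149.2] -7.6
-> [ 579. -266.   80.] -7.7 dp [[0.05, 0.06, 0.58], [0.11, 0.12, 1.16], [0.16, 0.19, 1.74]] rot [[0, 0, 0.01], [0, 0, 0.01], [0, 0, 0.02]]
-> [ 584. -274.   10.] -7.8 dp [[0.05, 0.06, 0.58], [0.11, 0.12, 1.16], [0.16, 0.19, 1.74]] rot [[0, 0, 0.01], [0, 0, 0.01], [0, 0, 0.02]]
```

Request:
{"method": "play_rows", "body": {"dp": [[0.1,0.12,0.4],[0.2,0.24,1.0],[0.32,0.36,1.6],[0.32,0.36,2.2],[0.32,0.36,2.8]], "rot": [[0,0,0],[0,0,0],[0,0,0],[0,0,0],[0,0,0]]}}

```text
clock: 23.32
eef_pos: [585.1, -273.7, 36.7]
tcp_rot: [3.141, -0.001, -0.132]
contact_force: [-0.7, 0.1, -0.4]
opening: 0.197
grasp_force: 32.2
```

Request:
{"method": "play_rows", "body": {"dp": [[0,0,0.3],[0,0,0.55],[0,0,0.66],[0,0,0.66],[0,0,0.66]], "rot": [[0,0,0],[0,0,0],[0,0,0],[0,0,0],[0,0,0]]}}

```text
clock: 23.73
eef_pos: [585.7, -274.5, 11.8]
tcp_rot: [3.141, -0.001, -0.133]
contact_force: [0.1, 0.7, 0.4]
opening: 0.198
grasp_force: 32.2
```

Request:
{"method": "play_rows", "body": {"dp": [[0,0,0],[0,0,0],[0,0,0],[0,0,0],[0,0,0]], "rot": [[0,0,0],[0,0,0],[0,0,0],[0,0,0],[0,0,0]], "fingers": 0.42}}

```text
clock: 24.15
eef_pos: [585.2, -274.5, 11.2]
tcp_rot: [3.141, -0.0, -0.134]
contact_force: [0.9, 0.5, -0.2]
opening: 0.424
grasp_force: 0.0
```

Request:
{"method": "play_rows", "body": {"dp": [[0,0,-0.4],[0,0,-1.2],[0,0,-2.0],[0,0,-2.8],[0,0,-3.3]], "rot": [[0,0,0],[0,0,0],[0,0,0],[0,0,0],[0,0,0]]}}

```text
clock: 24.57
eef_pos: [586.1, -274.9, 146.3]
tcp_rot: [3.141, -0.003, -0.134]
contact_force: [0.7, 0.4, 1.2]
opening: 0.422
grasp_force: 0.0
```

Request:
{"method": "play_rows", "body": {"dp": [[0,0,0],[0,0,0],[0,0,0]], "rot": [[0,0,0],[0,0,0],[0,0,0]]}}

```text
clock: 24.82
eef_pos: [584.5, -274.1, 142.1]
tcp_rot: [-3.141, 0.001, -0.134]
contact_force: [-0.3, 0.8, -0.5]
opening: 0.423
grasp_force: 0.0
```

```bash
python3 look.py w11; python3 plan.py "[(409,-140.5,120,0)]"
```

```text
24.8167 [ 584.5 -274.1  142.1] [-3.141e+00  1.000e-03 -1.340e-01] 0.423 0.0 [-0.3  0.8 -0.5]
duck 2568.5 63 168 [639.1 -34.   70.5  45.2 -84. ]
car 597.0 19 187 [629.4  19.2  48.6  30.2 -79.6]
wpeg 15491.5 62 174 [634.1   2.9 172.9 148.5 -78.7]
wpeg 1015.0 322 188 [ 585.3 -275.    73.4   18.    -7.1]
wpeg 183.5 119 145 [652.2 -92.9  40.9   8.7  11.4]
from [ 584.2 -274.   141.5] -7.7
-> [ 497. -207.  131.] -3.8 dp [[-0.6, -0.34, 0.07], [-1.2, -0.68, 0.13], [-1.79, -1.02, 0.2], [-2.39, -1.36, 0.27]] rot [[0, 0, -0.16], [0, 0, -0.32], [0, 0, -0.48], [0, 0, -0.64]]
-> [ 409. -140.  120.] -0.0 dp [[-0.57, -0.38, 0.07], [-1.15, -0.76, 0.13], [-1.72, -1.14, 0.2], [-2.3, -1.52, 0.27]] rot [[0, 0, -0.16], [0, 0, -0.32], [0, 0, -0.48], [0, 0, -0.64]]
```

View pics/w11.png

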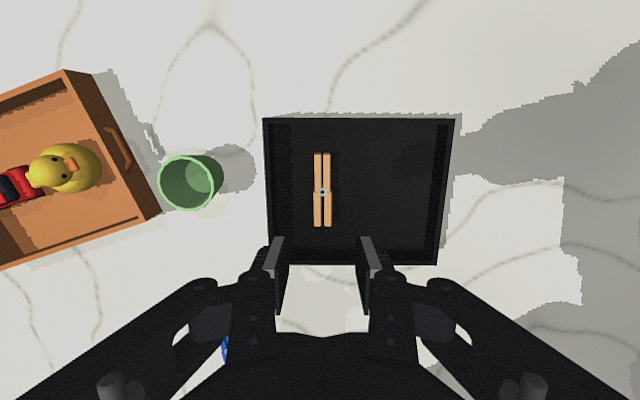

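The wooden peg lies flat in the black tray at (322,190), with free space to its right. The blue peg is next.

Request:
{"method": "play_rows", "body": {"dp": [[-0.6,-0.34,0.07],[-1.2,-0.68,0.13],[-1.79,-1.02,0.2],[-2.39,-1.36,0.27]], "rot": [[0,0,-0.16],[0,0,-0.32],[0,0,-0.48],[0,0,-0.64]], "fingers": 0.6}}

```text
clock: 25.2
eef_pos: [495.6, -206.6, 130.3]
tcp_rot: [-3.141, 0.003, -0.066]
contact_force: [0.9, -0.2, 0.0]
opening: 0.6
grasp_force: 0.0
```

Request:
{"method": "play_rows", "body": {"dp": [[-0.57,-0.38,0.07],[-1.15,-0.76,0.13],[-1.72,-1.14,0.2],[-2.3,-1.52,0.27]], "rot": [[0,0,-0.16],[0,0,-0.32],[0,0,-0.48],[0,0,-0.64]]}}

```text
clock: 25.53
eef_pos: [407.8, -139.9, 119.9]
tcp_rot: [-3.141, 0.002, 0.001]
contact_force: [-0.3, 0.2, -0.1]
opening: 0.599
grasp_force: 0.0
```

Request:
{"method": "play_rows", "body": {"dp": [[0,0,0],[0,0,0],[0,0,0]], "rot": [[0,0,0],[0,0,0],[0,0,0]]}}

```text
clock: 25.78
eef_pos: [410.1, -141.1, 120.9]
tcp_rot: [-3.142, 0.0, 0.0]
contact_force: [1.0, -0.1, -0.1]
opening: 0.603
grasp_force: 0.0
```

```bash
python3 look.py w12; python3 plan.py "[(409,-140.5,4,0.3,26)]"
```

```text
25.7833 [ 410.1 -141.1  120.9] [-3.142  0.     0.   ] 0.603 0.0 [ 1.  -0.1 -0.1]
bpeg 983.0 321 193 [ 410.3 -141.1   71.3   16.5    0.5]
wpeg 392.5 66 5 [560.2  44.9  49.8   9.3 -89.9]
wpeg 186.0 502 11 [ 558.2 -278.7   15.     7.4   -6.6]
wpeg 168.0 488 9 [ 558.9 -268.1   13.6    7.4   -7.3]
from [ 410.6 -141.3  121.1] 0.0
-> [ 409. -140.    4.] 0.3 dp [[-0.01, -0.0, 0.59], [-0.02, -0.01, 1.17], [-0.02, -0.01, 1.76], [-0.03, -0.02, 2.34], [-0.04, -0.02, 2.93]] rot [[0, 0, -0.01], [0, 0, -0.02], [0, 0, -0.03], [0, 0, -0.04], [0, 0, -0.05]]
```

Request:
{"method": "play_rows", "body": {"dp": [[0,0,0.59],[0,0,1.17],[0,0,1.76],[0,0,2.34],[0,0,2.93]], "rot": [[0,0,0],[0,0,0],[0,0,0],[0,0,0],[0,0,0]]}}

```text
clock: 26.25
eef_pos: [411.0, -141.6, 2.8]
tcp_rot: [3.141, -0.001, -0.0]
contact_force: [0.4, -0.6, -0.3]
opening: 0.602
grasp_force: 0.0
```

Request:
{"method": "play_rows", "body": {"dp": [[0,0,0],[0,0,0],[0,0,0],[0,0,0],[0,0,0]], "rot": [[0,0,0],[0,0,0],[0,0,0],[0,0,0],[0,0,0]], "fingers": 0.08}}

```text
clock: 26.67
eef_pos: [410.9, -141.3, 5.2]
tcp_rot: [3.141, -0.002, 0.0]
contact_force: [0.0, -0.5, 0.1]
opening: 0.198
grasp_force: 32.1
```

Request:
{"method": "play_rows", "body": {"dp": [[0,0,0],[0,0,0],[0,0,0],[0,0,0],[0,0,0]], "rot": [[0,0,0],[0,0,0],[0,0,0],[0,0,0],[0,0,0]]}}

```text
clock: 27.08
eef_pos: [410.1, -141.0, 4.5]
tcp_rot: [3.141, -0.001, 0.0]
contact_force: [-1.6, 0.9, 7.5]
opening: 0.201
grasp_force: 32.9
```

```bash
python3 plan.py "[(409.5,-141,120,0,26),(576,-337,130,-7.8)]"
```

```text
from [ 410.1 -141.     4.5] 0.0
-> [ 410. -141.  120.] -0.0 dp [[-0.0, -0.0, -0.58], [-0.01, -0.0, -1.15], [-0.01, -0.0, -1.73], [-0.01, -0.0, -2.31], [-0.02, -0.0, -2.89]] rot [[0, 0, 0.0], [0, 0, 0.0], [0, 0, 0.0], [0, 0, 0.0], [0, 0, 0.0]]
-> [ 493. -239.  125.] -3.9 dp [[0.52, 0.61, -0.03], [1.04, 1.23, -0.06], [1.56, 1.84, -0.09], [2.08, 2.45, -0.12]] rot [[0, 0, 0.16], [0, 0, 0.33], [0, 0, 0.49], [0, 0, 0.65]]
-> [ 576. -337.  130.] -7.8 dp [[0.56, 0.58, -0.03], [1.12, 1.15, -0.06], [1.68, 1.73, -0.09], [2.24, 2.3, -0.12]] rot [[0, 0, 0.16], [0, 0, 0.33], [0, 0, 0.49], [0, 0, 0.65]]
```

Request:
{"method": "play_rows", "body": {"dp": [[0,0,-0.58],[0,0,-1.15],[0,0,-1.73],[0,0,-2.31],[0,0,-2.89]], "rot": [[0,0,0],[0,0,0],[0,0,0],[0,0,0],[0,0,0]]}}

```text
clock: 27.5
eef_pos: [409.5, -140.8, 120.8]
tcp_rot: [-3.142, 0.0, 0.0]
contact_force: [0.7, -0.0, -1.0]
opening: 0.2
grasp_force: 32.1
```

Request:
{"method": "play_rows", "body": {"dp": [[0.52,0.61,-0.03],[1.04,1.23,-0.06],[1.56,1.84,-0.09],[2.08,2.45,-0.12]], "rot": [[0,0,0.16],[0,0,0.33],[0,0,0.49],[0,0,0.65]]}}

```text
clock: 27.83
eef_pos: [493.9, -240.0, 124.9]
tcp_rot: [3.141, -0.001, -0.068]
contact_force: [1.3, 0.3, 0.2]
opening: 0.194
grasp_force: 32.1
```

Request:
{"method": "play_rows", "body": {"dp": [[0.56,0.58,-0.03],[1.12,1.15,-0.06],[1.68,1.73,-0.09],[2.24,2.3,-0.12]], "rot": [[0,0,0.16],[0,0,0.33],[0,0,0.49],[0,0,0.65]]}}

```text
clock: 28.17
eef_pos: [576.8, -337.9, 129.1]
tcp_rot: [-3.141, 0.0, -0.137]
contact_force: [0.5, 0.7, 0.7]
opening: 0.199
grasp_force: 32.1
```

Request:
{"method": "play_rows", "body": {"dp": [[0,0,0],[0,0,0],[0,0,0],[0,0,0]], "rot": [[0,0,0],[0,0,0],[0,0,0],[0,0,0]]}}

```text
clock: 28.5
eef_pos: [575.2, -335.7, 128.9]
tcp_rot: [-3.141, 0.001, -0.135]
contact_force: [-0.5, 0.0, 0.5]
opening: 0.193
grasp_force: 32.1
```

```bash
python3 look.py w13; python3 plan.py "[(576,-337,10.3,-7.8,24)]"
```

```text
28.5 [ 575.2 -335.7  128.9] [-3.141e+00  1.000e-03 -1.350e-01] 0.193 32.0656818151474 [-0.5  0.   0.5]
duck 559.5 7 172 [634.  -61.6  44.   17.3 -25.1]
bpeg 1536.5 313 251 [ 513.4 -318.8  141.    14.3   -9.4]
bpeg 1535.0 331 252 [ 511.  -337.   140.9   13.8   -6.8]
wpeg 4435.5 23 197 [609.6 -71.1 130.7  61.3 -25.1]
wpeg 1305.5 254 193 [ 585.2 -275.    73.3   19.    -8.9]
wpeg 206.5 35 146 [652.6 -89.7  41.6   8.1  11.5]
from [ 575.4 -335.7  129.1] -7.7
-> [ 576. -337.   10.] -7.8 dp [[0.0, 0.01, 0.59], [0.01, 0.01, 1.19], [0.01, 0.02, 1.78], [0.02, 0.02, 2.38], [0.02, 0.03, 2.97]] rot [[0, 0, 0.0], [0, 0, 0.0], [0, 0, 0.01], [0, 0, 0.01], [0, 0, 0.01]]
```

Request:
{"method": "play_rows", "body": {"dp": [[0,0.01,0.59],[0,0.02,1.19],[0,0.02,1.78],[0,0.02,2.3],[0,0.02,2.6]], "rot": [[0,0,0],[0,0,0],[0,0,0],[0,0,0],[0,0,0]]}}

```text
clock: 28.97
eef_pos: [574.6, -336.1, 23.2]
tcp_rot: [-3.14, 0.003, -0.135]
contact_force: [-0.7, 0.4, -0.1]
opening: 0.199
grasp_force: 32.1
```

Request:
{"method": "play_rows", "body": {"dp": [[0,0,0.2],[0,0,0.35],[0,0,0.36],[0,0,0.36]], "rot": [[0,0,0],[0,0,0],[0,0,0],[0,0,0]]}}

```text
clock: 29.3
eef_pos: [576.5, -337.7, 11.5]
tcp_rot: [3.141, -0.001, -0.136]
contact_force: [0.3, 0.1, -0.3]
opening: 0.203
grasp_force: 32.1
```

Request:
{"method": "play_rows", "body": {"dp": [[0,0,0],[0,0,0],[0,0,0],[0,0,0],[0,0,0]], "rot": [[0,0,0],[0,0,0],[0,0,0],[0,0,0],[0,0,0]], "fingers": 0.42}}

```text
clock: 29.72
eef_pos: [576.3, -337.6, 11.2]
tcp_rot: [3.141, -0.0, -0.136]
contact_force: [0.1, -0.6, 0.4]
opening: 0.426
grasp_force: 0.0
```

Request:
{"method": "play_rows", "body": {"dp": [[0,0,-0.4],[0,0,-1.2],[0,0,-2.0],[0,0,-2.8],[0,0,-3.3]], "rot": [[0,0,0],[0,0,0],[0,0,0],[0,0,0],[0,0,0]]}}

```text
clock: 30.13
eef_pos: [577.2, -338.2, 146.5]
tcp_rot: [3.14, -0.003, -0.136]
contact_force: [0.3, -0.5, -0.0]
opening: 0.42
grasp_force: 0.0
```

Request:
{"method": "play_rows", "body": {"dp": [[-0.8,0,-0.4],[-1.6,0,-0.8],[-2.4,0,-1.2],[-3.2,0,-1.6],[-4.0,0,-2.0]], "rot": [[0,0,0],[0,0,0],[0,0,0],[0,0,0],[0,0,0]]}}

```text
clock: 30.55
eef_pos: [416.1, -315.4, 223.5]
tcp_rot: [3.142, 0.0, -0.136]
contact_force: [-0.1, 0.2, 0.5]
opening: 0.422
grasp_force: 0.0
```

Request:
{"method": "play_rows", "body": {"dp": [[0,0,0],[0,0,0],[0,0,0],[0,0,0],[0,0,0]], "rot": [[0,0,0],[0,0,0],[0,0,0],[0,0,0],[0,0,0]]}}

```text
clock: 30.97
eef_pos: [418.3, -315.8, 222.1]
tcp_rot: [-3.141, 0.001, -0.135]
contact_force: [0.4, -0.2, -0.7]
opening: 0.422
grasp_force: 0.0
```

```bash
python3 look.py w14
python3 - <<'E'
from rig import optics
from h import *
a=optics.grab_frame("scene"); b=optics.grab_frame("side")
w=cv2.imread("pics/w14.png")
S=cv2.resize(a["color"][110:380,100:540,::-1],(792,486)); cv2.imwrite("pics/final.png",S)
E
```

```text
30.9667 [ 418.3 -315.8  222.1] [-3.141e+00  1.000e-03 -1.350e-01] 0.422 0.0 [ 0.4 -0.2 -0.7]
duck 902.5 27 11 [634.7 -30.1  57.8  23.2  82.3]
bpeg 787.5 322 33 [ 572.9 -337.8   65.2   17.9   -7.7]
wpeg 5356.0 45 47 [606.9 -22.8 137.3  68.7 -78.8]
wpeg 919.5 263 33 [ 582.6 -274.1   63.2   17.7   -7.4]
```

View pics/final.png

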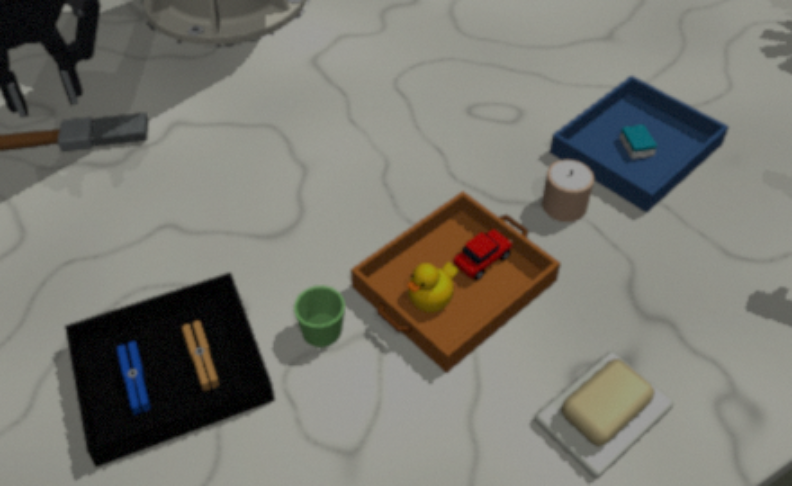

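View pics/w14.png

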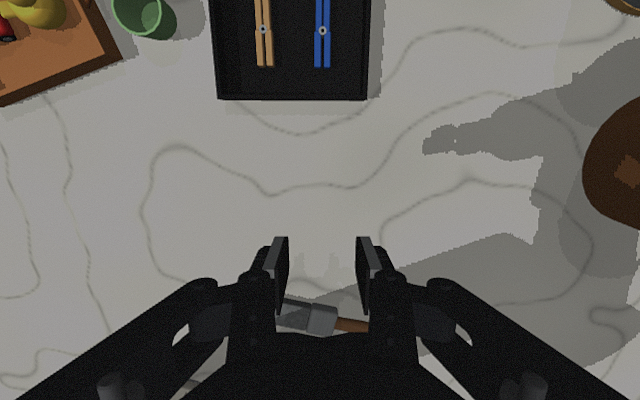

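The final views show both pegs flat in the black tray at (132,375) and (200,355), the duck upright at (430,288) and the car on its wheels at (483,252) in the tan tray. The tablet is in the blue tray at (637,140). The cup and candle stand where they were, and the gripper is clear of everything.

```bash
python3 -c "
from rig import r
print(r.sign_off())"
```

```text
the job is handed in; nothing more can be done
None
```

I sorted all five things into their trays and handed the job in at about 31 s of the 115 s allowed; the last pictures show each one resting flat or upright and the candle and dosing cup still standing in place, but the hand-in returned no verdict.

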